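# Post bamboo slats into the curing box and shutter it

## Robot

A 6-joint arm with a two-finger parallel gripper is mounted at the origin on the work surface. World frame = base frame: x ahead of the robot, y to its left, z up, the work surface at z = 0. Lengths are in m, angles in degrees, forces in N, time in s.
With the tool pointing down it reaches from about 0.35 to 1 m from the base axis. Payload 7.1 kg.
Tool frame: the origin (TCP) lies on the centre line of the jaws, within the pads' length; the fingertips stand 8 mm ahead of it and the grasp point (between the pads) lies 11 mm behind it; z points along the fingers, y is the direction in which the jaws open and shut (so a half turn about z gives the same grasp; the last joint's range is limited). The gripper opens to 85 mm and grips with 20 to 120 N. Pads are 22 mm wide; open, the fingers measure 114 mm over their backs; the gripper's body (76 mm by 85 mm) begins 54 mm behind the grasp point. The pads swing forward as they close: fully open they stand 13 mm farther back than shut.
Start: joints at [71.849, 24.242, 93.386, -0, 62.372, -1.089], TCP at [0.183, 0.597, 0.239] pointing down, gripper open.
Joint ranges: [-172.04, 172.04], [-51.8, 120.97], [4.93, 147.93], [-75.15, 255.16], [6.16, 154.13], [-145.62, 145.62]. Speed limits (degrees/s): [136.94, 136.94, 172.46, 180, 180, 180].

## Interface

Orientations are given as [roll, pitch, yaw] about the fixed x, y, z axes, in that order (R = Rz(yaw) Ry(pitch) Rx(roll)).
In Python, from rig import * gives the robot as it stands. The module is installed in compiled form; this text tells all that it offers.
- The arm moves only by the tool apply_moves, never from a script. Its argument "targets" is a list of rows, each an object of numbers: "x", "y", "z": the shift along the tool's x, y, z in m; "rx", "ry", "rz": the turn, a rotation vector about the tool's x, y, z in degrees; "jaw": the finger opening in m, from 0 to 0.0854. In form: [{"x": .., "y": .., "z": .., "rx": .., "ry": .., "rz": .., "jaw": ..}, ...]. A call has 1 to 12 rows; each row shifts and turns the commanded pose from where the row before left it, along the tool's axes as they then stand; what a row does not reach is not made up. A row lasts 1/10 s, in which the tool goes at most 50 mm and 8.59 degrees, less where a joint would pass 70% of its speed; a pose out of reach is approached as far as the arm can. A call is refused whole if a number of a shift passes 0.05 or a number of a turn 8.59, either way. A call with a gripper value outside its range is refused whole. The fingers move at their own pace and stop on an object; the grip force is fixed at half the most. Time passes only in rows, so rows that do not move let the fingers close. It gives the time, the measured TCP pose, the force and the opening at its end, in the units of the state.
- state(): the state, without advancing time (a new reading comes with each control period).
- grab_frame(name): name is "scene" or "top" or "wrist"; returns a dict with "pixels" (384x512x3 uint8, red, green, blue), "vertical_fov" (degrees; the focal length in pixels is half the picture's height over the tangent of half this angle, whatever the lens; pixels are square), "cx", "cy" (the principal point, pixels), "R" (3x3) and "t" (3): a world point X has camera coordinates R X + t. Camera axes: x right, y down, z forward; pixel columns grow to the right and rows downward; lengths in m; the calibration is good to about 2 mm. A picture is of the moment at which its call begins. There is no depth.
- job_done(): hands the job in, once; it reports no verdict.
The state is a dict: "time": time; "qpos": joint angles; "qvel": joint speeds; "joint_torque": joint torques, N m; "tool_pos": TCP position; "ee_rot": TCP orientation; "ft_force": force on the tool from outside, world axes, zero at the start; "wrist_torque": the same for the moment, N m; "finger_gap": finger opening in m.
Only numpy, scipy, OpenCV 4.12 (cv2) and the standard library are available. Lean on these libraries where they do the work, as an engineer would, in place of code of your own. Each camera call takes 0.05 s, during which the arm holds its last target. There are 200 camera calls.

## Task

Draw the shutter out of the rails on the lid of the curing box and lay it flat on the bare table. Turn every bamboo slat edge-on and tip it end first through the narrow slot in the lid so that it drops right inside the box. When all are in, slide the shutter back under its rails until it is fully home against the stops, covering the slot, and leave the bowls, jar and other things where they stand.

Things in the scene. Friction and masses are not known exactly. Their poses are not given: they have to be found in the camera images.
- box: curing box fixed to the table: clear sides, fixed wooden lid; 216 mm long (its x), 124 wide (its y), lid top 150 mm above the table. Origin at the centre of its underside, z up. Inside 200 x 108 mm, 136 deep; floor 8 mm above the table; lid 6 mm thick. The lid is bare between its end at x = -108 mm and the rails' mouth; two 9 mm high stops at x = 36.5 mm end the rails
- slot (a point): centre of the slot, at lid-top height; a through opening 24 mm along the box's x, 66 mm along its y. Axes as the box. A slat dipped 45 degrees, end first, its length in the box's x-z plane, enters from either side and falls in when let go with well over half its length inside. Between the rails there is 92 mm (y) for fingers
- rail_mouth (a point): midway between the mouths of the two wooden rails on the lid, at lid-top height, at the box's x = -40 mm; axes as the box. The rails run along x to x = 38 mm, 104 mm apart inside; lips overhang inwards to y = +-46 mm, underside 10.5 mm and top 14.5 mm above the lid. Outside the mouth the rails flare for 16 mm more towards -x
- shutter_home (a point): where the shutter's origin is when fully home: on the lid top, the same point as the slot's centre; axes as the box. The table on the +y side of the box (the robot's left), about x = 0.47, y = 0.40 m, is always bare, with room to lay the shutter there
- shutter: loose shutter, about 120 g: wooden plate 70 (its x) x 100 (y) x 8 mm with an upright rib to grip, 14 mm thick (x), 50 long (y), at x = -25 mm, top 44 mm above the underside. Origin: centre of the underside, z up. Starts home over the slot; slides out to the box's -x (80 mm clears the rails, then lift), back in to +x; clearance 2 mm each side, 2.5 above, 1.5 at the stops
- slat1: flat bamboo slat, 120 x 50 x 9 mm, about 40 g, lying flat on the table at the start; origin at the centre of its underside (4.5 mm from its middle), x along its length, y along its width. Three to five slats are present
- slat2: flat bamboo slat, 120 x 50 x 9 mm, about 40 g, lying flat on the table at the start; origin at the centre of its underside (4.5 mm from its middle), x along its length, y along its width. Three to five slats are present
- slat3: flat bamboo slat, 120 x 50 x 9 mm, about 40 g, lying flat on the table at the start; origin at the centre of its underside (4.5 mm from its middle), x along its length, y along its width. Three to five slats are present
- slat4: flat bamboo slat, 120 x 50 x 9 mm, about 40 g, lying flat on the table at the start; origin at the centre of its underside (4.5 mm from its middle), x along its length, y along its width. Three to five slats are present
- slat5: flat bamboo slat, 120 x 50 x 9 mm, about 40 g, lying flat on the table at the start; origin at the centre of its underside (4.5 mm from its middle), x along its length, y along its width. Three to five slats are present
- bowl: coiled bamboo bowl, 90 mm across, 60 high; stands among the slats; leave it alone. Origin at the centre of its underside
- bowl_far: coiled bamboo bowl, 110 mm across, 70 high, on the far part of the table; leave it alone. Origin at the centre of its underside
- hoop: bamboo hoop lying flat, 100 mm across, 22 high; leave it alone. Origin at the centre of its underside
- lacquer_jar: amber jar, 72 mm across, 85 high; leave it alone. Origin at the centre of its underside
- brush: brush lying on the table; leave it alone. Origin at the middle of its underside, roughly
- tin: steel tin, 84 mm across, 100 high; leave it alone. Origin at the centre of its underside
- mandrel: wooden cylinder standing upright, 70 mm across, 90 high; leave it alone. Origin at the centre of its underside
Things that resemble listed ones, but are neither listed nor needed, are in the scene too. Leave any green look-alike of the slat3 alone. Leave any blue look-alike of the slat1 alone.

How it is judged:
By the outcome, as a careful person would: the job done as asked, in the order asked, and still so for the second after the job is handed in, with the robot touching nothing.
Of slat1, slat2, slat3, slat4, slat5 only 3 to 5 are there at a start; the rules pass over those that are not, and their reading is None.
At some moment in a run one of slat1, slat2, slat3, slat4, slat5 may be knocked a few centimetres aside while the robot is not near it.
It also fails if it takes over 210 s, if anything falls off the work surface, if the arm or the gripper's body presses on something with over 40 N, if the wrist force passes 120 N, or if a joint passes its speed limit or range.

## Working session

There is one attempt and no reset: what is moved stays moved. The work goes in short steps, Python scripts to look and compute and a tool call to move; the robot and the scene stay as the last step left them, time stands still between calls to the robot, and variables do not carry over. Pictures are saved under pics/ and viewed, about 12 in all and at most 16, crops included, and the job is handed in when it is done.

Besides the shell and the picture viewer there is one more tool, called after "Emit:" as a command line: name --argument value ..., lists and objects as JSON in quotes. apply_moves: Moves the arm, as the interface text tells. Its arguments: {"type":"object","properties":{"targets":{"type":"array","items":{"type":"object","properties":{"x":{"type":"number"},"y":{"type":"number"},"z":{"type":"number"},"rx":{"type":"number"},"ry":{"type":"number"},"rz":{"type":"number"},"jaw":{"type":"number"}}}}},"required":["targets"]}

```bash
mkdir -p pics; cat > h.py <<'E'
from rig import *
import numpy as np, cv2
from scipy.spatial.transform import Rotation as Ro
def cam(n):
    f=grab_frame(n); f['img']=np.ascontiguousarray(f['pixels'][:,:,::-1]); 
    h=f['pixels'].shape[0]; f['f']=h/2/np.tan(np.radians(f['vertical_fov'])/2); return f
def cast(f,u,v,z):
    d=np.array([(u-f['cx'])/f['f'],(v-f['cy'])/f['f'],1.]); R=np.array(f['R']);t=np.array(f['t'])
    c=-R.T@t; w=R.T@d; return c+w*(z-c[2])/w[2]
def proj(f,X):
    p=np.array(f['R'])@np.array(X)+np.array(f['t']); return p[:2]/p[2]*f['f']+[f['cx'],f['cy']]
def save(n,im): cv2.imwrite('pics/'+n+'.png',im)
E
python3 - <<'E'
from h import *
for n in("scene","top"):
    f=cam(n); save(n+'0',cv2.resize(f['img'],(800,600),interpolation=cv2.INTER_CUBIC)); print(n,f['f'],f['cx'],f['cy'],np.round(f['R'],3).tolist(),np.round(f['t'],3), 'C',-np.array(f['R']).T@f['t'])
s=state(); print({k:np.round(v,3).tolist() for k,v in s.items()})
E
```

```text
scene 450.2230783146117 251.35462271038972 189.1239167505772 [[-0.508, 0.861, 0.001], [0.596, 0.353, -0.721], [-0.622, -0.366, -0.692]] [ 0.275 -0.217  2.004] C [1.51476768 0.57358594 1.23071642]
top 367.95478663525626 255.73688166894487 191.26997846214005 [[0.015, -1.0, -0.012], [-0.995, -0.014, -0.094], [0.094, 0.013, -0.996]] [-0.008  0.523  1.481] C [ 0.38201537 -0.02023305  1.52374216]
{'time': 0.1, 'qpos': [71.849, 24.281, 93.426, 0.001, 62.371, -1.091], 'qvel': [-0.062, -0.168, -0.174, -0.019, 0.08, 0.04], 'joint_torque': [0.0, -55.843, -28.244, -0.0, 0.003, -0.0], 'tool_pos': [0.183, 0.597, 0.239], 'ee_rot': [-179.923, -0.002, 162.94], 'ft_force': [0.297, 0.208, -0.246], 'wrist_torque': [-0.04, 0.029, -0.024], 'finger_gap': 0.085}
```

View pics/scene0.png

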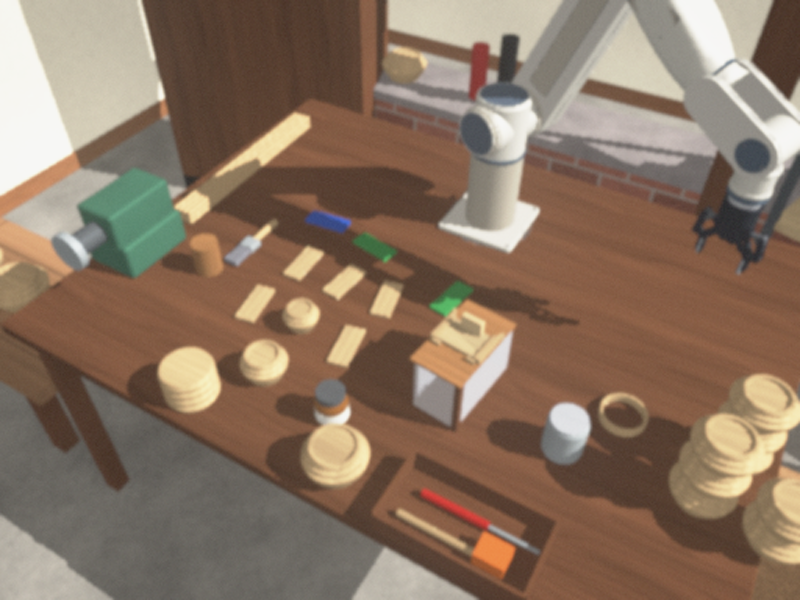

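View pics/top0.png

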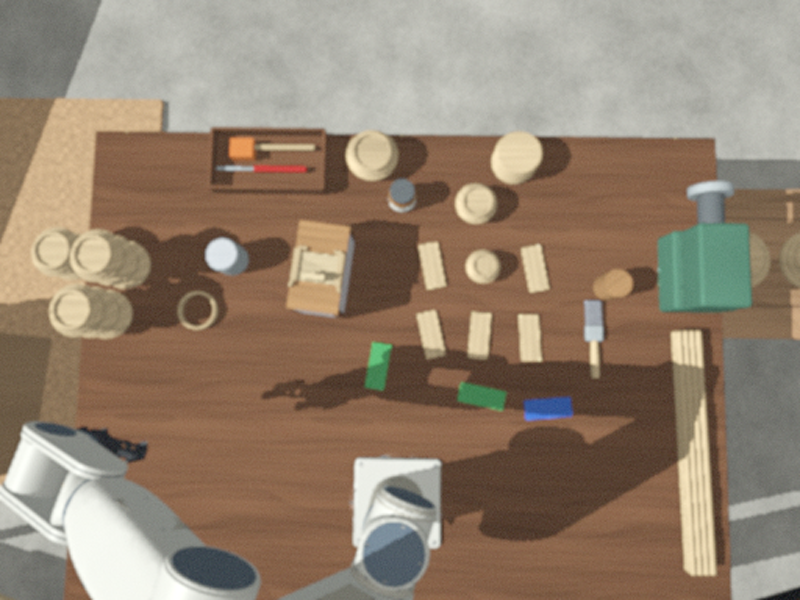

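The top picture shows five natural slats, at about (432,266), (535,268), (431,334), (479,335) and (530,338). Two green and one blue look-alike, at (378,366), (482,396) and (548,408), must be left alone. The box is at (322,268). Next I measure the slats and enlarge the box.

```bash
python3 - <<'E'
from h import *
f=cam("top"); im=f['img']; s=512/800
hsv=cv2.cvtColor(im,cv2.COLOR_BGR2HSV)
for (u,v) in [(432,266),(535,268),(431,334),(479,335),(530,338)]:
    print(hsv[int(v*s),int(u*s)],end=' ')
print()
m=((hsv[...,2]>150)&(hsv[...,0]>12)&(hsv[...,0]<32)&(hsv[...,1]>50)).astype(np.uint8)
cs,_=cv2.findContours(m,cv2.RETR_EXTERNAL,cv2.CHAIN_APPROX_NONE)
for c in cs:
    if cv2.contourArea(c)<150 : continue
    P=np.array([cast(f,u,v,0.009)[:2] for u,v in c[:,0]],np.float32)
    (x,y),(w,h),a=cv2.minAreaRect(P); 
    if w<h: w,h,a=h,w,a+90
    if w<0.2 and 0.25<x<.9 and abs(y)<.6: print(np.round([x,y,w,h],3),round((a+90)%180-90,1), np.round(c[:,0].mean(0)/s))
a=im[int(205*s):int(330*s),int(270*s):int(370*s)]
b=cam("scene")['img'];b=b[int(290*s):int(430*s),int(400*s):int(530*s)]
k=cv2.INTER_CUBIC
save('box',np.hstack([cv2.resize(a,(400,500),interpolation=k),cv2.resize(b,(400,500),interpolation=k)]))
E
```

```text
[ 20  61 229] [ 20  63 227] [ 21  61 230] [ 20  60 230] [ 20  60 227] 
[ 0.43  -0.34   0.129  0.058] 3.1 [529. 337.]
[ 0.437 -0.208  0.122  0.059] -4.2 [479. 332.]
[ 0.438 -0.079  0.123  0.058] 12.4 [430. 331.]
[ 0.574 -0.559  0.106  0.076] -82.8 [612. 285.]
[ 0.617 -0.213  0.092  0.087] 0.3 [481. 266.]
[ 0.614 -0.354  0.131  0.059] 10.7 [534. 268.]
[ 0.618 -0.081  0.132  0.058] 11.0 [431. 265.]
[ 0.788 -0.193  0.113  0.105] -25.9 [474. 203.]
```

View pics/box.png

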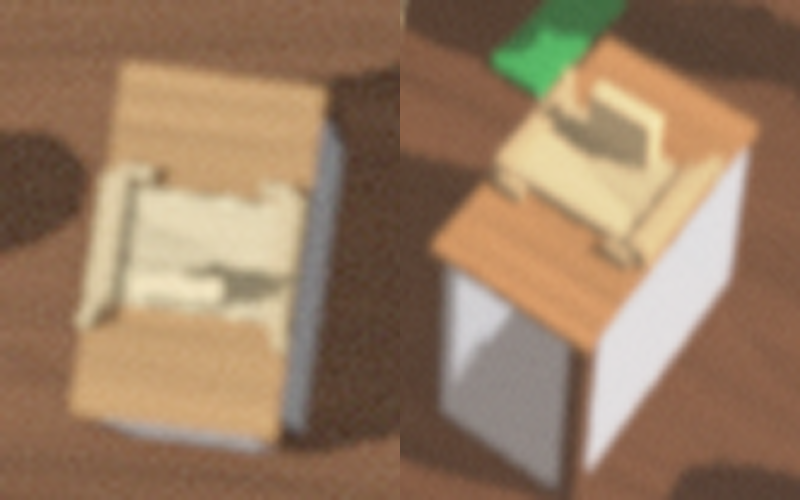

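The crop shows the stops at the far (+x world) side, the rail mouth and rib towards the robot. The lid corners in the crop are at about (122,62), (328,88), (278,443) and (70,412).

```bash
python3 - <<'E'
from h import *
f=cam("top")
P=[cast(f,172+u/6.25-.5,131+v/6.25-.5,0.15)[:2] for u,v in [(122,62),(328,88),(278,443),(70,412)]]
P=np.array(P);print(P.round(4), 'c',P.mean(0).round(4))
d=(P[0]+P[1]-P[2]-P[3])/2; e=(P[0]+P[3]-P[1]-P[2])/2
print(np.linalg.norm(d),np.linalg.norm(e),np.degrees(np.arctan2(d[1],d[0])),np.degrees(np.arctan2(-e[0],e[1])))
# rib top corners in crop (130,270)-(222,305)
print(cast(f,172+176/6.25-.5,131+285/6.25-.5,.194))
g=cam("scene"); 
# scene crop: origin 256,185 scale 400/83 x,500/89.. 
for u,v in [(432,245),(590,345),(758,130),(610,40)]:
    print(cast(g,256+(u-400)/(400/83)-.5,185+v/(500/90)-.5,.15)[:2].round(4))
c=P.mean(0);y=np.radians(np.degrees(np.arctan2(d[1],d[0])))
R=np.array([[np.cos(y),-np.sin(y)],[np.sin(y),np.cos(y)]])
print('rib',c+R@[-.025,0],'home?')
E
```

```text
[[0.7025 0.2476]
 [0.688  0.1216]
 [0.4713 0.1466]
 [0.4882 0.2722]] c [0.5875 0.197 ]
0.21686487436116164 0.1267758036777239 -6.554897275229887 -7.1166015788900285
[0.56008415 0.20325624 0.194     ]
[0.6831 0.1234]
[0.6955 0.2458]
[0.4895 0.272 ]
[0.4719 0.1499]
rib [0.56266914 0.19986663] home?
```

Emit:
apply_moves --targets '[{"rz":7.96,"z":-0.006},{"rz":7.96,"z":-0.006},{"rz":7.96,"z":-0.006},{"rz":7.96,"z":-0.006},{"rz":7.96,"z":-0.006},{"rz":7.96,"z":-0.006},{"rz":7.96,"z":-0.006},{"rz":7.96,"z":-0.006},{"rz":7.96,"z":-0.006},{"rz":7.96,"z":-0.006}]'

```text
validation failed for argument at $.ta...
```

```bash
cat >> h.py <<'E'
BX=np.array([.586,.1975]); BY=-6.7
def go(p,yaw=None,tilt=0):
    s=state(); R0=Ro.from_euler('xyz',s['ee_rot'],degrees=True); d=R0.inv().apply(np.array(p)-s['tool_pos'])
    print('t',round(s['time'],1),'pos',np.round(s['tool_pos'],4),'rot',np.round(s['ee_rot'],1),'gap',round(float(s['finger_gap']),4),'F',np.round(s['ft_force'],1),'q',np.round(s['qpos'],0))
    print(' shift in tool axes now (mm)',(d*1000).round(1))
    if yaw is not None:
        R1=Ro.from_euler('z',yaw,degrees=True)*Ro.from_euler('x',180,degrees=True)*Ro.from_euler('y',-tilt,degrees=True)
        print(' turn',(R0.inv()*R1).as_rotvec(degrees=True).round(2),' shift in final axes (mm)',(R1.inv().apply(np.array(p)-s['tool_pos'])*1000).round(1))
E
python3 -c "
from h import *
go([.561,.2005,.27],83.3)"
```

```text
t 0.3 pos [0.1833 0.5973 0.239 ] rot [-180.    -0.   162.9] gap 0.0853 F [-0.3 -0.  -0.3] q [72. 24. 93. -0. 62. -1.]
 shift in tool axes now (mm) [-477.5 -268.6  -30.8]
 turn [-3.000e-02  2.000e-02  7.964e+01]  shift in final axes (mm) [-350.1  421.4  -31. ]
```

Emit:
apply_moves --targets '[{"x":0,"y":0,"z":-0.006,"rx":0,"ry":0,"rz":7.96,"jaw":0.0853},{"x":0,"y":0,"z":-0.006,"rx":0,"ry":0,"rz":7.96,"jaw":0.0853},{"x":0,"y":0,"z":-0.006,"rx":0,"ry":0,"rz":7.96,"jaw":0.0853},{"x":0,"y":0,"z":-0.006,"rx":0,"ry":0,"rz":7.96,"jaw":0.0853},{"x":0,"y":0,"z":-0.006,"rx":0,"ry":0,"rz":7.96,"jaw":0.0853},{"x":0,"y":0,"z":-0.006,"rx":0,"ry":0,"rz":7.96,"jaw":0.0853},{"x":0,"y":0,"z":-0.006,"rx":0,"ry":0,"rz":7.96,"jaw":0.0853},{"x":0,"y":0,"z":-0.006,"rx":0,"ry":0,"rz":7.96,"jaw":0.0853},{"x":0,"y":0,"z":-0.006,"rx":0,"ry":0,"rz":7.96,"jaw":0.0853},{"x":0,"y":0,"z":-0.006,"rx":0,"ry":0,"rz":7.96,"jaw":0.0853}]'

```text
time: 1.3
tool_pos: [0.1833, 0.5974, 0.2995]
ee_rot: [-180.0, 0.0, 83.0]
ft_force: [0.4, 0.0, -1.2]
finger_gap: 0.0853
```

Emit:
apply_moves --targets '[{"x":-0.0318,"y":0.0383,"z":0,"rx":0,"ry":0,"rz":0,"jaw":0.06},{"x":-0.0318,"y":0.0383,"z":0,"rx":0,"ry":0,"rz":0,"jaw":0.06},{"x":-0.0318,"y":0.0383,"z":0,"rx":0,"ry":0,"rz":0,"jaw":0.06},{"x":-0.0318,"y":0.0383,"z":0,"rx":0,"ry":0,"rz":0,"jaw":0.06},{"x":-0.0318,"y":0.0383,"z":0,"rx":0,"ry":0,"rz":0,"jaw":0.06},{"x":-0.0318,"y":0.0383,"z":0,"rx":0,"ry":0,"rz":0,"jaw":0.06},{"x":-0.0318,"y":0.0383,"z":0,"rx":0,"ry":0,"rz":0,"jaw":0.06},{"x":-0.0318,"y":0.0383,"z":0,"rx":0,"ry":0,"rz":0,"jaw":0.06},{"x":-0.0318,"y":0.0383,"z":0,"rx":0,"ry":0,"rz":0,"jaw":0.06},{"x":-0.0318,"y":0.0383,"z":0,"rx":0,"ry":0,"rz":0,"jaw":0.06},{"x":-0.0318,"y":0.0383,"z":0,"rx":0,"ry":0,"rz":0,"jaw":0.06},{"x":0,"y":0,"z":0,"rx":0,"ry":0,"rz":0,"jaw":0.06}]'

```text
time: 2.5
tool_pos: [0.5648, 0.197, 0.2993]
ee_rot: [179.9, 0.0, 83.0]
ft_force: [0.5, 0.1, 0.1]
finger_gap: 0.0597
```

```bash
python3 - <<'E'
from h import *
go([.561,.2005,.176],83.3)
f=cam("wrist"); im=f['img'].copy()
y=np.radians(BY);R=np.array([[np.cos(y),-np.sin(y)],[np.sin(y),np.cos(y)]])
def q(x,yy,z,c):
    p=BX+R@[x,yy]; u=proj(f,[*p,z]); cv2.circle(im,tuple(int(round(k)) for k in u),2,c,-1)
for sx in(-1,1):
  for sy in(-1,1):
    q(.108*sx,.062*sy,.15,(0,0,255)); q(.035*sx,.05*sy,.158,(255,0,0)); q(-.025+.007*sx,.025*sy,.194,(0,255,0))
save('w1',cv2.resize(im,(800,600),interpolation=cv2.INTER_CUBIC))
E
```

```text
t 2.5 pos [0.5648 0.197  0.2993] rot [179.9   0.   83. ] gap 0.0597 F [0.5 0.1 0.1] q [18. 18. 94. -0. 68. 25.]
 shift in tool axes now (mm) [  3.1  -4.4 123.3]
 turn [ 0.11  0.04 -0.26]  shift in final axes (mm) [  3.1  -4.1 123.3]
```

View pics/w1.png

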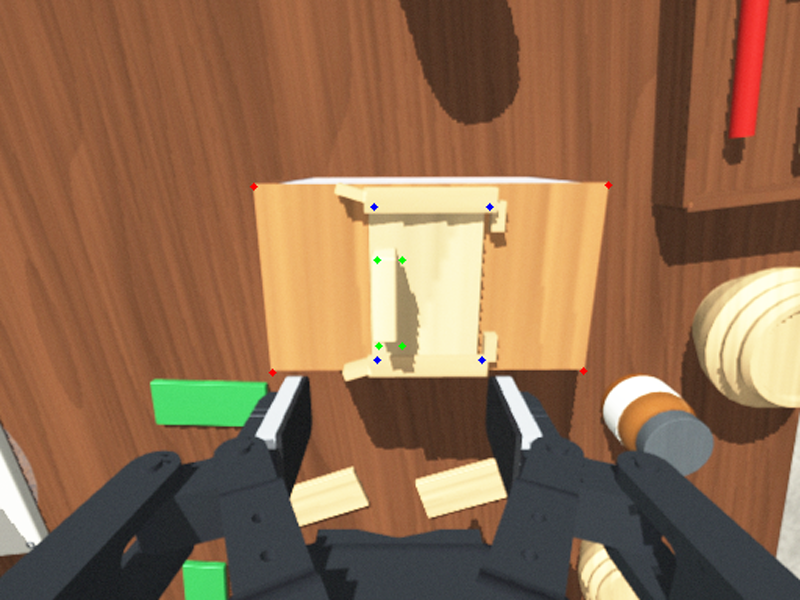

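The wrist view shows that the projected lid corners (red) match the lid. The rib sits about 3 mm nearer the mouth than predicted (pixels 371–397 against 377–403). Going down onto it.

Emit:
apply_moves --targets '[{"x":0.005,"y":-0.007,"z":0.02,"rx":0,"ry":0,"rz":-0.26,"jaw":0.05},{"x":0,"y":0,"z":0.03,"rx":0,"ry":0,"rz":0,"jaw":0.05},{"x":0,"y":0,"z":0.03,"rx":0,"ry":0,"rz":0,"jaw":0.05},{"x":0,"y":0,"z":0.02,"rx":0,"ry":0,"rz":0,"jaw":0.05},{"x":0,"y":0,"z":0.015,"rx":0,"ry":0,"rz":0,"jaw":0.05},{"x":0,"y":0,"z":0.012,"rx":0,"ry":0,"rz":0,"jaw":0.05},{"x":0,"y":0,"z":0,"rx":0,"ry":0,"rz":0,"jaw":0.03},{"x":0,"y":0,"z":0,"rx":0,"ry":0,"rz":0,"jaw":0.02},{"x":0,"y":0,"z":0,"rx":0,"ry":0,"rz":0,"jaw":0.0},{"x":0,"y":0,"z":0,"rx":0,"ry":0,"rz":0,"jaw":0.0},{"x":0,"y":0,"z":0,"rx":0,"ry":0,"rz":0,"jaw":0.0}]'

```text
time: 3.65
tool_pos: [0.5555, 0.2072, 0.1734]
ee_rot: [179.9, -0.1, 83.6]
ft_force: [-0.3, 0.9, 4.3]
finger_gap: 0.0131
```

Emit:
apply_moves --targets '[{"x":0,"y":-0.004,"z":-0.001,"rx":0,"ry":0,"rz":0,"jaw":0.0},{"x":0,"y":-0.008,"z":0,"rx":0,"ry":0,"rz":0,"jaw":0.0},{"x":0,"y":-0.01,"z":0,"rx":0,"ry":0,"rz":0,"jaw":0.0},{"x":0,"y":-0.01,"z":0,"rx":0,"ry":0,"rz":0,"jaw":0.0},{"x":0,"y":-0.01,"z":0,"rx":0,"ry":0,"rz":0,"jaw":0.0},{"x":0,"y":-0.01,"z":0,"rx":0,"ry":0,"rz":0,"jaw":0.0},{"x":0,"y":-0.01,"z":0,"rx":0,"ry":0,"rz":0,"jaw":0.0},{"x":0,"y":-0.01,"z":0,"rx":0,"ry":0,"rz":0,"jaw":0.0},{"x":0,"y":-0.01,"z":0,"rx":0,"ry":0,"rz":0,"jaw":0.0},{"x":0,"y":-0.008,"z":0,"rx":0,"ry":0,"rz":0,"jaw":0.0},{"x":0,"y":0,"z":0,"rx":0,"ry":0,"rz":0,"jaw":0.0}]'

```text
time: 4.75
tool_pos: [0.464, 0.2171, 0.1734]
ee_rot: [-179.9, 0.0, 83.6]
ft_force: [-1.9, 0.1, 3.4]
finger_gap: 0.0132
```

Emit:
apply_moves --targets '[{"x":0,"y":0,"z":-0.025,"rx":0,"ry":0,"rz":0,"jaw":0.0},{"x":0,"y":0,"z":-0.03,"rx":0,"ry":0,"rz":0,"jaw":0.0},{"x":0.032,"y":-0.0064,"z":0,"rx":0,"ry":0,"rz":0,"jaw":0.0},{"x":0.032,"y":-0.0064,"z":0,"rx":0,"ry":0,"rz":0,"jaw":0.0},{"x":0.032,"y":-0.0064,"z":0,"rx":0,"ry":0,"rz":0,"jaw":0.0},{"x":0.032,"y":-0.0064,"z":0,"rx":0,"ry":0,"rz":0,"jaw":0.0},{"x":0.032,"y":-0.0064,"z":0,"rx":0,"ry":0,"rz":0,"jaw":0.0},{"x":0,"y":0,"z":0.04,"rx":0,"ry":0,"rz":0,"jaw":0.0},{"x":0,"y":0,"z":0.05,"rx":0,"ry":0,"rz":0,"jaw":0.0},{"x":0,"y":0,"z":0.05,"rx":0,"ry":0,"rz":0,"jaw":0.0},{"x":0,"y":0,"z":0.03,"rx":0,"ry":0,"rz":0,"jaw":0.0},{"x":0,"y":0,"z":0.01,"rx":0,"ry":0,"rz":0,"jaw":0.0}]'

```text
time: 5.95
tool_pos: [0.449, 0.3776, 0.0442]
ee_rot: [-179.7, 0.3, 83.6]
ft_force: [-0.3, -1.0, -0.7]
finger_gap: 0.0128
```

Emit:
apply_moves --targets '[{"x":0,"y":0,"z":0.008,"rx":0,"ry":0,"rz":0,"jaw":0.0},{"x":0,"y":0,"z":0.006,"rx":0,"ry":0,"rz":0,"jaw":0.0},{"x":0,"y":0,"z":0.003,"rx":0,"ry":0,"rz":0,"jaw":0.0},{"x":0,"y":0,"z":0.002,"rx":0,"ry":0,"rz":0,"jaw":0.0},{"x":0,"y":0,"z":0,"rx":0,"ry":0,"rz":0,"jaw":0.0},{"x":0,"y":0,"z":0,"rx":0,"ry":0,"rz":0,"jaw":0.0}]'

```text
time: 6.55
tool_pos: [0.4518, 0.3798, 0.0301]
ee_rot: [180.0, -0.0, 83.6]
ft_force: [0.1, 0.1, -0.7]
finger_gap: 0.013
```

Emit:
apply_moves --targets '[{"x":0,"y":0,"z":0.003,"rx":0,"ry":0,"rz":0,"jaw":0.0},{"x":0,"y":0,"z":0.0015,"rx":0,"ry":0,"rz":0,"jaw":0.0},{"x":0,"y":0,"z":0.001,"rx":0,"ry":0,"rz":0,"jaw":0.0},{"x":0,"y":0,"z":0,"rx":0,"ry":0,"rz":0,"jaw":0.0},{"x":0,"y":0,"z":0,"rx":0,"ry":0,"rz":0,"jaw":0.0}]'

```text
time: 7.05
tool_pos: [0.4514, 0.3795, 0.0238]
ee_rot: [-180.0, 0.0, 83.6]
ft_force: [0.2, 0.1, -0.9]
finger_gap: 0.013
```

Emit:
apply_moves --targets '[{"x":0,"y":0,"z":0.001,"rx":0,"ry":0,"rz":0,"jaw":0.0},{"x":0,"y":0,"z":0,"rx":0,"ry":0,"rz":0,"jaw":0.03},{"x":0,"y":0,"z":0,"rx":0,"ry":0,"rz":0,"jaw":0.06},{"x":0,"y":0,"z":0,"rx":0,"ry":0,"rz":0,"jaw":0.06},{"x":0,"y":0,"z":-0.02,"rx":0,"ry":0,"rz":0,"jaw":0.07},{"x":0,"y":0,"z":-0.04,"rx":0,"ry":0,"rz":0,"jaw":0.07},{"x":0,"y":0,"z":-0.045,"rx":0,"ry":0,"rz":0,"jaw":0.07},{"x":0,"y":0,"z":-0.045,"rx":0,"ry":0,"rz":0,"jaw":0.07},{"x":0,"y":0,"z":-0.045,"rx":0,"ry":0,"rz":0,"jaw":0.07},{"x":0,"y":0,"z":-0.045,"rx":0,"ry":0,"rz":0,"jaw":0.07},{"x":0,"y":0,"z":-0.035,"rx":0,"ry":0,"rz":0,"jaw":0.07}]'

```text
time: 8.15
tool_pos: [0.4518, 0.3798, 0.301]
ee_rot: [179.9, -0.1, 83.6]
ft_force: [0.6, 0.0, -0.3]
finger_gap: 0.0702
```

Emit:
apply_moves --targets '[{"x":0,"y":0,"z":0,"rx":0,"ry":0,"rz":8.36,"jaw":0.07},{"x":0,"y":0,"z":0,"rx":0,"ry":0,"rz":8.36,"jaw":0.07},{"x":0,"y":0,"z":0,"rx":0,"ry":0,"rz":8.36,"jaw":0.07},{"x":0,"y":0,"z":0,"rx":0,"ry":0,"rz":8.36,"jaw":0.07},{"x":0,"y":0,"z":0,"rx":0,"ry":0,"rz":8.36,"jaw":0.07},{"x":0,"y":0,"z":0,"rx":0,"ry":0,"rz":8.36,"jaw":0.07},{"x":0,"y":0,"z":0,"rx":0,"ry":0,"rz":8.36,"jaw":0.07},{"x":0,"y":0,"z":0,"rx":0,"ry":0,"rz":8.36,"jaw":0.07},{"x":0,"y":0,"z":0,"rx":0,"ry":0,"rz":8.36,"jaw":0.07},{"x":0,"y":0,"z":0,"rx":0,"ry":0,"rz":8.36,"jaw":0.07},{"x":0,"y":0,"z":0,"rx":0,"ry":0,"rz":0,"jaw":0.07}]'

```text
time: 9.25
tool_pos: [0.4513, 0.3794, 0.2977]
ee_rot: [180.0, 0.0, -0.1]
ft_force: [0.3, 0.1, -0.4]
finger_gap: 0.0698
```

```bash
cat >> h.py <<'E'
def slats():
    f=cam("top"); hsv=cv2.cvtColor(f['img'],cv2.COLOR_BGR2HSV)
    m=((hsv[...,2]>150)&(hsv[...,0]>12)&(hsv[...,0]<32)&(hsv[...,1]>45)).astype(np.uint8)
    for c in cv2.findContours(m,cv2.RETR_EXTERNAL,cv2.CHAIN_APPROX_NONE)[0]:
        if cv2.contourArea(c)<100: continue
        P=np.array([cast(f,u,v,0.009)[:2] for u,v in c[:,0]],np.float32)
        (x,y),(w,h),a=cv2.minAreaRect(P)
        if w<h: w,h,a=h,w,a+90
        if .1<w<.16 and .04<h<.07: print('slat',np.round([x,y,w,h],3),round((a+90)%180-90,1))
    return f
E
python3 - <<'E'
from h import *
f=slats(); go([.577,-.089,.15],11)
s=512/800; a=f['img'][int(200*s):int(350*s),int(180*s):int(380*s)]
w=cam("wrist")['img']
save('a2',np.hstack([cv2.resize(a,(400,300),interpolation=2),cv2.resize(w,(400,300))]))
E
```

```text
slat [ 0.428 -0.34   0.124  0.056] 2.9
slat [ 0.432 -0.208  0.125  0.056] -5.2
slat [ 0.433 -0.081  0.127  0.056] 12.6
t 9.3 pos [0.4514 0.3795 0.2978] rot [180.    0.    0.2] gap 0.0702 F [-0.2 -0.1 -0.9] q [ 39.  18.  95.  -0.  67. 129.]
 shift in tool axes now (mm) [124.2 468.9 147.8]
 turn [  0.     0.   -10.82]  shift in final axes (mm) [ 33.9 483.8 147.8]
```

View pics/a2.png

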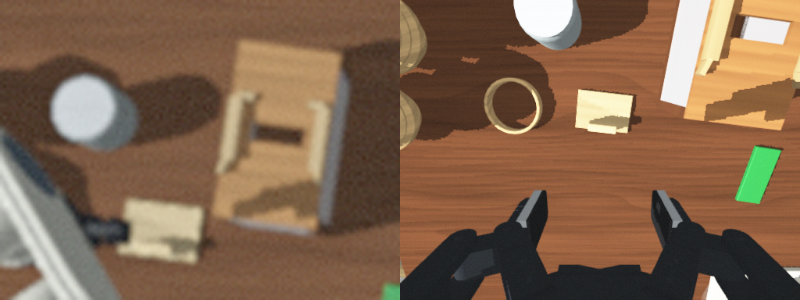

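```bash
python3 - <<'E'
from h import *
go([.392,-.090,.10],12.6)
f=cam("top"); print('slot',cast(f,202.5,170.4,.15))
hsv=cv2.cvtColor(f['img'],cv2.COLOR_BGR2HSV)
m=((hsv[...,2]>150)&(hsv[...,0]>12)&(hsv[...,0]<32)&(hsv[...,1]>45)).astype(np.uint8)
for c in cv2.findContours(m,cv2.RETR_EXTERNAL,cv2.CHAIN_APPROX_NONE)[0]:
    if cv2.contourArea(c)>100: print(c[:,0].mean(0)/.64, np.array(cv2.minAreaRect(c)[1]), cast(f,*c[:,0].mean(0),.009)[:2].round(3))
E
```

```text
t 9.3 pos [0.4514 0.3795 0.2977] rot [180.    0.    0.2] gap 0.0699 F [-0.2 -0.  -0.3] q [ 39.  18.  95.  -0.  67. 129.]
 shift in tool axes now (mm) [-61.2 469.2 197.8]
 turn [ 1.000e-02  1.000e-02 -1.238e+01]  shift in final axes (mm) [-160.4  445.2  197.7]
slot [0.58782412 0.20054326 0.15      ]
[ 39.18269231 481.51442308] [26. 47.] [0.037 0.926]
[695.86356027 499.26757812] [100.23849487  20.55270958] [ 0.023 -0.762]
[528.24675325 339.16396104] [30.67491913 13.86750412] [ 0.423 -0.339]
[478.47222222 334.81867284] [13.58036137 30.51054573] [ 0.433 -0.208]
[429.86328125 333.7109375 ] [30.91259384 13.6666193 ] [ 0.434 -0.081]
[260.79545455 315.83017677] [25.29612923 18.11039162] [0.475 0.367]
[613.70614035 283.71710526] [21. 17.] [ 0.573 -0.565]
[429.4057377  257.65881148] [21.97226524 13.0769186 ] [ 0.636 -0.078]
[314.86280488 261.68064024] [33.94785309 57.81012726] [0.621 0.228]
[473.2421875  203.08159722] [24.14953232 25.04396057] [ 0.786 -0.194]
[240.75520833 147.39583333] [12. 14.] [0.933 0.439]
[514.97961957 155.82540761] [28.99137878 35.35533905] [ 0.917 -0.306]
[368.47222222 154.82638889] [28.30576706 32.2759285 ] [0.916 0.09 ]
[ 76.84818097 216.68901586] [ 84.63208771 160.51934814] [0.736 0.875]
```

Emit:
apply_moves --targets '[{"x":0,"y":0,"z":0,"rx":0,"ry":0,"rz":-6.2,"jaw":0.07},{"x":0,"y":0,"z":0,"rx":0,"ry":0,"rz":-6.2,"jaw":0.07},{"x":-0.016,"y":0.0445,"z":0,"rx":0,"ry":0,"rz":0,"jaw":0.07},{"x":-0.016,"y":0.0445,"z":0,"rx":0,"ry":0,"rz":0,"jaw":0.07},{"x":-0.016,"y":0.0445,"z":0,"rx":0,"ry":0,"rz":0,"jaw":0.07},{"x":-0.016,"y":0.0445,"z":0,"rx":0,"ry":0,"rz":0,"jaw":0.07},{"x":-0.016,"y":0.0445,"z":0,"rx":0,"ry":0,"rz":0,"jaw":0.07},{"x":-0.016,"y":0.0445,"z":0,"rx":0,"ry":0,"rz":0,"jaw":0.07},{"x":-0.016,"y":0.0445,"z":0,"rx":0,"ry":0,"rz":0,"jaw":0.07},{"x":-0.016,"y":0.0445,"z":0,"rx":0,"ry":0,"rz":0,"jaw":0.07},{"x":-0.016,"y":0.0445,"z":0,"rx":0,"ry":0,"rz":0,"jaw":0.07},{"x":-0.016,"y":0.0445,"z":0,"rx":0,"ry":0,"rz":0,"jaw":0.07}]'

```text
time: 10.6
tool_pos: [0.3902, -0.0912, 0.2982]
ee_rot: [180.0, -0.1, 12.6]
ft_force: [1.8, -0.9, 0.0]
finger_gap: 0.0696
```

```bash
python3 - <<'E'
from h import *
go([.392,-.090,.10],12.6)
f=cam("wrist");save('w2',f['img'])
E
```

```text
t 10.6 pos [ 0.3902 -0.0912  0.2982] rot [ 1.80e+02 -1.00e-01  1.26e+01] gap 0.0696 F [ 1.8 -0.9  0. ] q [-15.  -0. 116.   0.  64.  63.]
 shift in tool axes now (mm) [  1.8  -0.9 198.2]
 turn [ 0.03 -0.06 -0.03]  shift in final axes (mm) [  2.   -0.8 198.2]
```

View pics/w2.png

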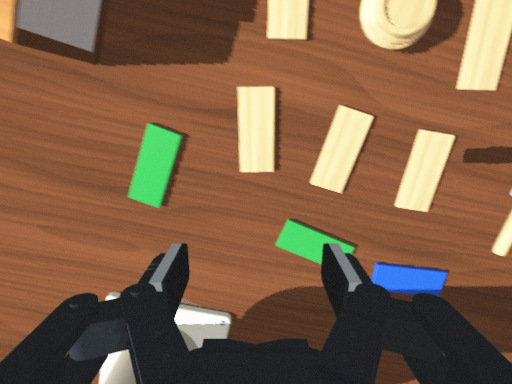

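The wrist view shows the slat nearest ahead at (256,130), with four more natural slats behind and to the side. It confirms the look-alikes are green and blue. I'll refine the poses from this view.

```bash
cat >> h.py <<'E'
def wsl(cn="wrist"):
    f=cam(cn); hsv=cv2.cvtColor(f['img'],cv2.COLOR_BGR2HSV)
    m=((hsv[...,2]>140)&(hsv[...,0]>12)&(hsv[...,0]<35)&(hsv[...,1]>35)&(hsv[...,1]<130)).astype(np.uint8)
    for c in cv2.findContours(m,cv2.RETR_EXTERNAL,cv2.CHAIN_APPROX_NONE)[0]:
        if cv2.contourArea(c)<80: continue
        P=np.array([cast(f,u,v,0.009)[:2] for u,v in c[:,0]],np.float32)
        (x,y),(w,h),a=cv2.minAreaRect(P)
        if w<h: w,h,a=h,w,a+90
        a=(a+90)%180-90; r=np.radians(a)
        if .1<w<.15 and .04<h<.07: print('slat',np.round([x,y,w,h],3),round(a,1),'grip at',np.round([x-.042*np.cos(r),y-.042*np.sin(r)],4))
    return f
E
python3 - <<'E'
from h import *
wsl()
E
```

```text
slat [ 0.428 -0.339  0.121  0.055] 3.3 grip at [ 0.3866 -0.341 ]
slat [ 0.432 -0.207  0.121  0.053] -4.9 grip at [ 0.3902 -0.2037]
slat [ 0.433 -0.081  0.12   0.05 ] 13.1 grip at [ 0.3917 -0.09  ]
slat [ 0.604 -0.355  0.104  0.055] 11.0 grip at [ 0.5626 -0.3627]
```

Emit:
apply_moves --targets '[{"x":0.002,"y":-0.001,"z":0.045,"rx":0,"ry":0,"rz":-0.5,"jaw":0.07},{"x":0,"y":0,"z":0.048,"rx":0,"ry":0,"rz":0,"jaw":0.07},{"x":0,"y":0,"z":0.048,"rx":0,"ry":0,"rz":0,"jaw":0.07},{"x":0,"y":0,"z":0.048,"rx":0,"ry":0,"rz":0,"jaw":0.07},{"x":0,"y":0,"z":0.04,"rx":0,"ry":0,"rz":0,"jaw":0.07},{"x":0,"y":0,"z":0.03,"rx":0,"ry":0,"rz":0,"jaw":0.07},{"x":0,"y":0,"z":0.015,"rx":0,"ry":0,"rz":0,"jaw":0.066},{"x":0,"y":0,"z":0.006,"rx":0,"ry":0,"rz":0,"jaw":0.062},{"x":0,"y":0,"z":0,"rx":0,"ry":0,"rz":0,"jaw":0.06},{"x":0,"y":0,"z":0,"rx":0,"ry":0,"rz":0,"jaw":0.06}]'

```text
time: 11.7
tool_pos: [0.3931, -0.0879, 0.0185]
ee_rot: [180.0, -0.1, 13.0]
ft_force: [0.3, 0.6, 0.5]
finger_gap: 0.0602
```

Emit:
apply_moves --targets '[{"x":0,"y":0,"z":0.006,"rx":0,"ry":0,"rz":0,"jaw":0.06},{"x":0,"y":0,"z":0.004,"rx":0,"ry":0,"rz":0,"jaw":0.06},{"x":0,"y":0,"z":0,"rx":0,"ry":0,"rz":0,"jaw":0.055},{"x":0,"y":0,"z":0,"rx":0,"ry":0,"rz":0,"jaw":0.03},{"x":0,"y":0,"z":0,"rx":0,"ry":0,"rz":0,"jaw":0.03},{"x":0,"y":0,"z":0,"rx":0,"ry":0,"rz":0,"jaw":0.03},{"x":0,"y":0,"z":0,"rx":0,"ry":0,"rz":0,"jaw":0.03}]'

```text
time: 12.4
tool_pos: [0.3925, -0.0881, 0.0084]
ee_rot: [180.0, -0.0, 12.9]
ft_force: [-0.8, 0.7, 7.9]
finger_gap: 0.0478
```

Emit:
apply_moves --targets '[{"x":0,"y":0,"z":-0.03,"rx":0,"ry":0,"rz":0,"jaw":0.03},{"x":0,"y":0,"z":-0.048,"rx":0,"ry":0,"rz":0,"jaw":0.03},{"x":0,"y":0,"z":-0.048,"rx":0,"ry":0,"rz":0,"jaw":0.03},{"x":0,"y":0,"z":-0.048,"rx":0,"ry":0,"rz":0,"jaw":0.03},{"x":0,"y":0,"z":-0.048,"rx":0,"ry":0,"rz":0,"jaw":0.03},{"x":0,"y":0,"z":-0.048,"rx":0,"ry":0,"rz":0,"jaw":0.03},{"x":0,"y":0,"z":-0.02,"rx":0,"ry":0,"rz":6.5,"jaw":0.03},{"x":0,"y":0,"z":0,"rx":0,"ry":0,"rz":6.5,"jaw":0.03},{"x":0,"y":0,"z":0,"rx":0,"ry":0,"rz":6.5,"jaw":0.03},{"x":0.0084,"y":-0.0437,"z":0,"rx":0,"ry":0,"rz":0,"jaw":0.03},{"x":0.0084,"y":-0.0437,"z":0,"rx":0,"ry":0,"rz":0,"jaw":0.03},{"x":0.0084,"y":-0.0437,"z":0,"rx":0,"ry":0,"rz":0,"jaw":0.03}]'

```text
time: 13.6
tool_pos: [0.4325, 0.0404, 0.298]
ee_rot: [-180.0, -0.0, -6.7]
ft_force: [2.6, -0.3, 0.1]
finger_gap: 0.0481
```

Emit:
apply_moves --targets '[{"x":0.0084,"y":-0.0437,"z":0,"rx":0,"ry":0,"rz":0,"jaw":0.03},{"x":0.0084,"y":-0.0437,"z":0,"rx":0,"ry":0,"rz":0,"jaw":0.03},{"x":0.0084,"y":-0.0437,"z":0,"rx":0,"ry":0,"rz":0,"jaw":0.03},{"x":0.0084,"y":-0.0437,"z":0,"rx":0,"ry":0,"rz":0,"jaw":0.03},{"x":0,"y":0,"z":0,"rx":0,"ry":-8.4,"rz":0,"jaw":0.03},{"x":0,"y":0,"z":0,"rx":0,"ry":-8.4,"rz":0,"jaw":0.03},{"x":0,"y":0,"z":0,"rx":0,"ry":-8.4,"rz":0,"jaw":0.03},{"x":0,"y":0,"z":0,"rx":0,"ry":-8.3,"rz":0,"jaw":0.03},{"x":0,"y":0,"z":0,"rx":0,"ry":-8.3,"rz":0,"jaw":0.03},{"x":0,"y":0,"z":0,"rx":0,"ry":-8.3,"rz":0,"jaw":0.03},{"x":0,"y":0,"z":0,"rx":0,"ry":0,"rz":0,"jaw":0.03}]'

```text
time: 14.7
tool_pos: [0.4863, 0.2082, 0.2939]
ee_rot: [179.8, 50.5, -6.9]
ft_force: [0.5, -0.3, -0.6]
finger_gap: 0.0475
```

```bash
python3 - <<'E'
from h import *
go([.4867,.209,.2726],-6.6,50)
go([.5723,.1989,.1696],-6.6,50)
f=cam("wrist");g=cam("scene")['img'][170:300,230:370]
save('i1',np.hstack([f['img'],cv2.resize(g,(414,384),interpolation=2)[:,:288]]))
E
```

```text
t 14.7 pos [0.4863 0.2082 0.2939] rot [179.8  50.5  -6.9] gap 0.0475 F [ 0.5 -0.3 -0.6] q [ 13.  36.  80.  17. 112. 109.]
 shift in tool axes now (mm) [16.7 -0.9 13.3]
 turn [ 0.03  0.55 -0.17]  shift in final axes (mm) [16.6 -0.8 13.5]
t 14.7 pos [0.4863 0.2082 0.2939] rot [179.8  50.5  -6.9] gap 0.0475 F [ 0.5 -0.3 -0.6] q [ 13.  36.  80.  17. 112. 109.]
 shift in tool axes now (mm) [151.   -1.1  12.2]
 turn [ 0.03  0.55 -0.17]  shift in final axes (mm) [150.9  -0.6  13.6]
```

View pics/i1.png

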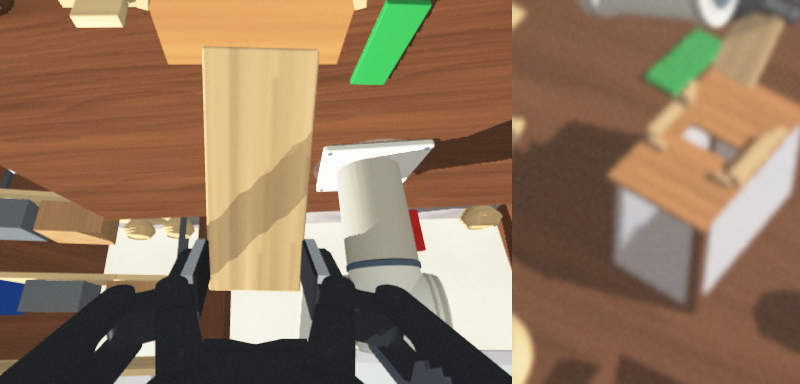

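Emit:
apply_moves --targets '[{"x":0,"y":-0.001,"z":0.0135,"rx":0,"ry":0.5,"rz":-0.2,"jaw":0.03},{"x":0.03,"y":0,"z":0,"rx":0,"ry":0,"rz":0,"jaw":0.03},{"x":0.03,"y":0,"z":0,"rx":0,"ry":0,"rz":0,"jaw":0.03},{"x":0.015,"y":0,"z":0,"rx":0,"ry":0,"rz":0,"jaw":0.03},{"x":0.01,"y":0,"z":0,"rx":0,"ry":0,"rz":0,"jaw":0.03},{"x":0.01,"y":0,"z":0,"rx":0,"ry":0,"rz":0,"jaw":0.03},{"x":0,"y":0,"z":0,"rx":0,"ry":0,"rz":0,"jaw":0.03}]'

```text
time: 15.5
tool_pos: [0.5371, 0.2045, 0.2165]
ee_rot: [-179.8, 49.6, -6.3]
ft_force: [-1.1, -0.6, -1.5]
finger_gap: 0.0479
```

```bash
python3 - <<'E'
from h import *
go([.5723,.1989,.1696],-6.6,50)
f=cam("wrist");g=cam("scene")['img'][170:300,230:370]
save('i2',np.hstack([f['img'],cv2.resize(g,(414,384),interpolation=2)[:,:288]]))
E
```

```text
t 15.5 pos [0.5371 0.2045 0.2165] rot [-179.8   49.6   -6.3] gap 0.0479 F [-1.1 -0.6 -1.5] q [ 12.  45.  75.  15. 108. 107.]
 shift in tool axes now (mm) [58.8  1.7  3.3]
 turn [ 0.   -0.41  0.19]  shift in final axes (mm) [58.8  1.5  2.9]
```

View pics/i2.png

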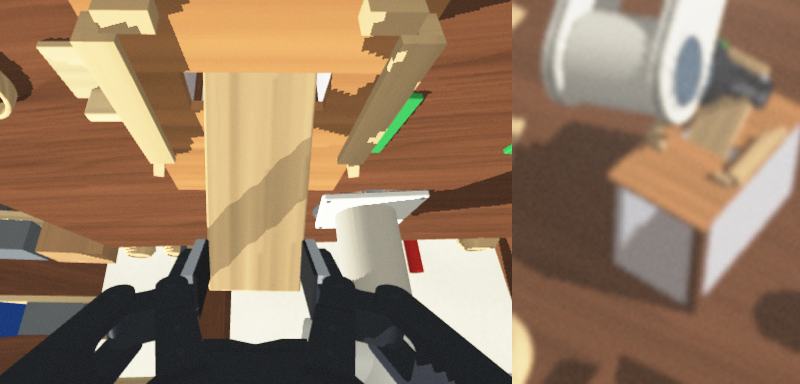

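The wrist view shows the slat centred in the slot, with side gaps of about 18 and 16 px. Its tip has gone under the lid edge and there is no contact force, so I keep inserting.

Emit:
apply_moves --targets '[{"x":0.012,"y":0.001,"z":0.001,"rx":0,"ry":-0.4,"rz":0.2,"jaw":0.03},{"x":0.012,"y":0,"z":0.001,"rx":0,"ry":0,"rz":0,"jaw":0.03},{"x":0.012,"y":0,"z":0.001,"rx":0,"ry":0,"rz":0,"jaw":0.03},{"x":0.01,"y":0,"z":0,"rx":0,"ry":0,"rz":0,"jaw":0.03},{"x":0.008,"y":0,"z":0,"rx":0,"ry":0,"rz":0,"jaw":0.03},{"x":0.003,"y":0,"z":0,"rx":0,"ry":0,"rz":0,"jaw":0.03},{"x":0,"y":0,"z":0,"rx":0,"ry":0,"rz":0,"jaw":0.03}]'

```text
time: 16.3
tool_pos: [0.5713, 0.1995, 0.1707]
ee_rot: [180.0, 50.0, -6.6]
ft_force: [1.2, -0.1, -0.8]
finger_gap: 0.0476
```

Emit:
apply_moves --targets '[{"x":0,"y":0,"z":0,"rx":0,"ry":0,"rz":0,"jaw":0.057},{"x":0,"y":0,"z":0,"rx":0,"ry":0,"rz":0,"jaw":0.057},{"x":0,"y":0,"z":0,"rx":0,"ry":0,"rz":0,"jaw":0.057},{"x":0,"y":0,"z":0,"rx":0,"ry":0,"rz":0,"jaw":0.057},{"x":0,"y":0,"z":0,"rx":0,"ry":0,"rz":0,"jaw":0.057},{"x":-0.008,"y":0,"z":-0.006,"rx":0,"ry":0,"rz":0,"jaw":0.057},{"x":-0.023,"y":0,"z":-0.019,"rx":0,"ry":0,"rz":0,"jaw":0.057},{"x":-0.034,"y":0,"z":-0.028,"rx":0,"ry":0,"rz":0,"jaw":0.057},{"x":-0.034,"y":0,"z":-0.028,"rx":0,"ry":0,"rz":0,"jaw":0.06}]'

```text
time: 17.2
tool_pos: [0.5692, 0.1997, 0.3009]
ee_rot: [180.0, 50.1, -6.6]
ft_force: [1.5, 0.1, 0.8]
finger_gap: 0.0601
```

```bash
python3 - <<'E'
from h import *
go([.392,-.207,.30],-4.9)
f=cam("wrist");g=cam("scene")['img'][170:300,230:370]
save('i3',np.hstack([f['img'],cv2.resize(g,(414,384),interpolation=2)[:,:288]]))
E
```

```text
t 17.2 pos [0.5692 0.1997 0.3009] rot [180.   50.1  -6.6] gap 0.0601 F [1.5 0.1 0.8] q [ 12.  43.  67.  16. 118. 109.]
 shift in tool axes now (mm) [-82.2 424.4  99.8]
 turn [-0.73 50.06 -1.59]  shift in final axes (mm) [-141.8  420.4    0.9]
```

View pics/i3.png

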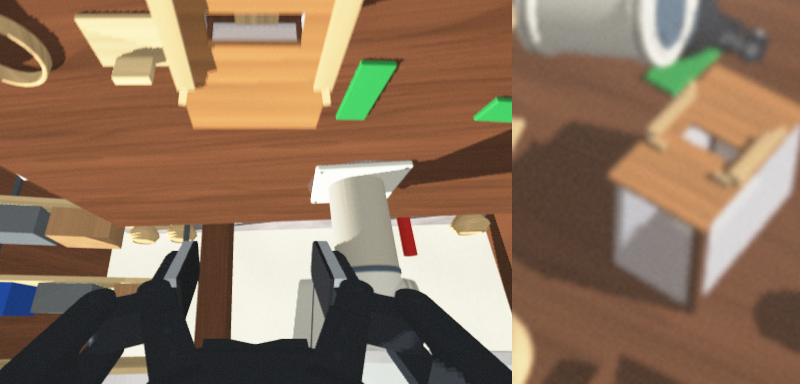

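The wrist view shows the slat lying inside, seen through the slot at (255,18). The slot is clear and the shutter lies flat on the table. Next is slat B.

Emit:
apply_moves --targets '[{"x":0,"y":0,"z":0,"rx":0,"ry":8.35,"rz":0,"jaw":0.07},{"x":0,"y":0,"z":0,"rx":0,"ry":8.35,"rz":0,"jaw":0.07},{"x":0,"y":0,"z":0,"rx":0,"ry":8.35,"rz":0,"jaw":0.07},{"x":0,"y":0,"z":0,"rx":0,"ry":8.35,"rz":0,"jaw":0.07},{"x":0,"y":0,"z":0,"rx":0,"ry":8.35,"rz":0,"jaw":0.07},{"x":0,"y":0,"z":0,"rx":0,"ry":8.3,"rz":0,"jaw":0.07},{"x":0,"y":0,"z":0,"rx":0,"ry":0,"rz":-1.7,"jaw":0.07},{"x":-0.0144,"y":0.0418,"z":0,"rx":0,"ry":0,"rz":0,"jaw":0.07},{"x":-0.0144,"y":0.0418,"z":0,"rx":0,"ry":0,"rz":0,"jaw":0.07},{"x":-0.0144,"y":0.0418,"z":0,"rx":0,"ry":0,"rz":0,"jaw":0.07},{"x":-0.0144,"y":0.0418,"z":0,"rx":0,"ry":0,"rz":0,"jaw":0.07},{"x":-0.0144,"y":0.0418,"z":0,"rx":0,"ry":0,"rz":0,"jaw":0.07}]'

```text
time: 18.5
tool_pos: [0.4796, -0.0037, 0.2995]
ee_rot: [-180.0, 0.1, -4.8]
ft_force: [0.4, -1.4, -0.8]
finger_gap: 0.0696
```

Emit:
apply_moves --targets '[{"x":-0.0144,"y":0.0418,"z":0,"rx":0,"ry":0,"rz":0,"jaw":0.07},{"x":-0.0144,"y":0.0418,"z":0,"rx":0,"ry":0,"rz":0,"jaw":0.07},{"x":-0.0144,"y":0.0418,"z":0,"rx":0,"ry":0,"rz":0,"jaw":0.07},{"x":-0.0144,"y":0.0418,"z":0,"rx":0,"ry":0,"rz":0,"jaw":0.07},{"x":-0.0144,"y":0.0418,"z":0,"rx":0,"ry":0,"rz":0,"jaw":0.07},{"x":0,"y":0,"z":0,"rx":0,"ry":0,"rz":0,"jaw":0.07}]'

```text
time: 19.1
tool_pos: [0.389, -0.2084, 0.2996]
ee_rot: [-180.0, 0.1, -5.2]
ft_force: [-0.1, 0.1, 0.2]
finger_gap: 0.0701
```

```bash
python3 - <<'E'
from h import *
go([.390,-.204,.010],-4.9)
wsl(); wsl("top")
E
```

```text
t 19.1 pos [ 0.389  -0.2084  0.2996] rot [-1.8e+02  1.0e-01 -5.2e+00] gap 0.0701 F [-0.1  0.1  0.2] q [-30.   4. 112.   0.  64.  65.]
 shift in tool axes now (mm) [  0.9  -4.3 289.6]
 turn [-0.04  0.06 -0.28]  shift in final axes (mm) [  0.6  -4.5 289.6]
slat [ 0.432 -0.208  0.12   0.051] -4.9 grip at [ 0.3902 -0.2046]
slat [ 0.429 -0.34   0.121  0.053] 3.2 grip at [ 0.3867 -0.3421]
slat [0.18  0.504 0.111 0.056] -89.1 grip at [0.1792 0.5465]
slat [0.183 0.62  0.124 0.047] 85.1 grip at [0.1797 0.5781]
slat [0.47  0.524 0.106 0.059] -50.6 grip at [0.4432 0.5567]
slat [ 0.644 -0.949  0.138  0.049] -2.4 grip at [ 0.6022 -0.9477]
```

Emit:
apply_moves --targets '[{"x":0.001,"y":-0.004,"z":0.045,"rx":0,"ry":0,"rz":-0.3,"jaw":0.07},{"x":0,"y":0,"z":0.048,"rx":0,"ry":0,"rz":0,"jaw":0.07},{"x":0,"y":0,"z":0.048,"rx":0,"ry":0,"rz":0,"jaw":0.07},{"x":0,"y":0,"z":0.048,"rx":0,"ry":0,"rz":0,"jaw":0.068},{"x":0,"y":0,"z":0.045,"rx":0,"ry":0,"rz":0,"jaw":0.064},{"x":0,"y":0,"z":0.03,"rx":0,"ry":0,"rz":0,"jaw":0.062},{"x":0,"y":0,"z":0.015,"rx":0,"ry":0,"rz":0,"jaw":0.062},{"x":0,"y":0,"z":0.006,"rx":0,"ry":0,"rz":0,"jaw":0.06},{"x":0,"y":0,"z":0.004,"rx":0,"ry":0,"rz":0,"jaw":0.06},{"x":0,"y":0,"z":0,"rx":0,"ry":0,"rz":0,"jaw":0.06}]'

```text
time: 20.2
tool_pos: [0.3921, -0.2, 0.0113]
ee_rot: [-180.0, 0.0, -4.5]
ft_force: [-6.8, 0.6, 17.5]
finger_gap: 0.06
```

Emit:
apply_moves --targets '[{"x":0,"y":0,"z":0,"rx":0,"ry":0,"rz":0,"jaw":0.055},{"x":0,"y":0,"z":0,"rx":0,"ry":0,"rz":0,"jaw":0.03},{"x":0,"y":0,"z":0,"rx":0,"ry":0,"rz":0,"jaw":0.03},{"x":0,"y":0,"z":0,"rx":0,"ry":0,"rz":0,"jaw":0.03},{"x":0,"y":0,"z":0,"rx":0,"ry":0,"rz":0,"jaw":0.03}]'

```text
time: 20.7
tool_pos: [0.3958, -0.2011, 0.0153]
ee_rot: [179.8, -0.5, -4.4]
ft_force: [-6.5, 11.0, 72.1]
finger_gap: 0.0359
```

The finger came down on the slat's edge: the pose reading had not settled, and the grip was 4 mm off in y. I back off and re-measure.

Emit:
apply_moves --targets '[{"x":0,"y":0,"z":-0.008,"rx":0,"ry":0,"rz":0,"jaw":0.045},{"x":0,"y":0,"z":-0.02,"rx":0,"ry":0,"rz":0,"jaw":0.07},{"x":0,"y":0,"z":-0.04,"rx":0,"ry":0,"rz":0,"jaw":0.07},{"x":0,"y":0,"z":-0.045,"rx":0,"ry":0,"rz":0,"jaw":0.07},{"x":0,"y":0,"z":-0.02,"rx":0,"ry":0,"rz":0,"jaw":0.07},{"x":0,"y":0,"z":0,"rx":0,"ry":0,"rz":0,"jaw":0.07},{"x":0,"y":0,"z":0,"rx":0,"ry":0,"rz":0,"jaw":0.07},{"x":0,"y":0,"z":0,"rx":0,"ry":0,"rz":0,"jaw":0.07}]'

```text
time: 21.5
tool_pos: [0.3915, -0.1999, 0.1425]
ee_rot: [-180.0, 0.0, -4.6]
ft_force: [0.0, -0.2, -0.3]
finger_gap: 0.0701
```

```bash
python3 - <<'E'
from h import *
for i in range(3):
  go([.390,-.204,.010],-4.9); 
  wsl()
E
```

```text
t 21.5 pos [ 0.3915 -0.1999  0.1425] rot [-180.     0.    -4.6] gap 0.0701 F [ 0.  -0.2 -0.3] q [-29.  18. 120.   0.  42.  66.]
 shift in tool axes now (mm) [ -1.1   4.3 132.5]
 turn [-0.04  0.02  0.33]  shift in final axes (mm) [ -1.2   4.2 132.5]
slat [ 0.433 -0.211  0.12   0.05 ] -6.6 grip at [ 0.3908 -0.2061]
slat [ 0.428 -0.339  0.12   0.053] 3.2 grip at [ 0.3864 -0.3417]
t 21.6 pos [ 0.3913 -0.1999  0.1422] rot [-1.799e+02  1.000e-01 -4.600e+00] gap 0.0702 F [-0.3  0.3  0.3] q [-29.  18. 120.   0.  42.  66.]
 shift in tool axes now (mm) [ -0.9   4.3 132.2]
 turn [-0.05  0.06  0.32]  shift in final axes (mm) [ -1.    4.2 132.2]
slat [ 0.433 -0.211  0.12   0.05 ] -6.6 grip at [ 0.3909 -0.2062]
slat [ 0.428 -0.339  0.12   0.053] 3.3 grip at [ 0.3864 -0.3418]
t 21.6 pos [ 0.3912 -0.1999  0.142 ] rot [-1.799e+02  1.000e-01 -4.600e+00] gap 0.07 F [ 0.6 -0.2 -0.3] q [-29.  18. 120.   0.  42.  66.]
 shift in tool axes now (mm) [ -0.7   4.3 132. ]
 turn [-0.06  0.08  0.32]  shift in final axes (mm) [ -0.9   4.2 132. ]
slat [ 0.433 -0.211  0.12   0.05 ] -6.6 grip at [ 0.3909 -0.2061]
slat [ 0.428 -0.339  0.121  0.053] 3.2 grip at [ 0.3863 -0.3418]
```

Emit:
apply_moves --targets '[{"x":0.0,"y":0.006,"z":0.0,"rx":0,"ry":0,"rz":2.0,"jaw":0.07},{"x":0,"y":0,"z":0.045,"rx":0,"ry":0,"rz":0,"jaw":0.07},{"x":0,"y":0,"z":0.04,"rx":0,"ry":0,"rz":0,"jaw":0.068},{"x":0,"y":0,"z":0.02,"rx":0,"ry":0,"rz":0,"jaw":0.066},{"x":0,"y":0,"z":0.008,"rx":0,"ry":0,"rz":0,"jaw":0.066},{"x":0,"y":0,"z":0,"rx":0,"ry":0,"rz":0,"jaw":0.066},{"x":0,"y":0,"z":0,"rx":0,"ry":0,"rz":0,"jaw":0.066}]'

```text
time: 22.35
tool_pos: [0.3919, -0.2069, 0.0306]
ee_rot: [180.0, -0.1, -6.6]
ft_force: [-0.5, 0.1, 0.7]
finger_gap: 0.0661
```

Aligned at y = -0.2069. Finish the descent and close.

Emit:
apply_moves --targets '[{"x":0,"y":0,"z":0.01,"rx":0,"ry":0,"rz":0,"jaw":0.066},{"x":0,"y":0,"z":0.007,"rx":0,"ry":0,"rz":0,"jaw":0.064},{"x":0,"y":0,"z":0.003,"rx":0,"ry":0,"rz":0,"jaw":0.064},{"x":0,"y":0,"z":0,"rx":0,"ry":0,"rz":0,"jaw":0.055},{"x":0,"y":0,"z":0,"rx":0,"ry":0,"rz":0,"jaw":0.03},{"x":0,"y":0,"z":0,"rx":0,"ry":0,"rz":0,"jaw":0.03},{"x":0,"y":0,"z":0,"rx":0,"ry":0,"rz":0,"jaw":0.03},{"x":0,"y":0,"z":0,"rx":0,"ry":0,"rz":0,"jaw":0.03}]'

```text
time: 23.15
tool_pos: [0.3914, -0.2064, 0.0105]
ee_rot: [-180.0, -0.0, -6.6]
ft_force: [-0.8, 0.6, 6.6]
finger_gap: 0.0472
```

Emit:
apply_moves --targets '[{"x":0,"y":0,"z":-0.03,"rx":0,"ry":0,"rz":0,"jaw":0.03},{"x":0,"y":0,"z":-0.048,"rx":0,"ry":0,"rz":0,"jaw":0.03},{"x":0,"y":0,"z":-0.048,"rx":0,"ry":0,"rz":0,"jaw":0.03},{"x":0,"y":0,"z":-0.048,"rx":0,"ry":0,"rz":0,"jaw":0.03},{"x":0,"y":0,"z":-0.048,"rx":0,"ry":0,"rz":0,"jaw":0.03},{"x":0,"y":0,"z":-0.048,"rx":0,"ry":0,"rz":0,"jaw":0.03},{"x":0,"y":0,"z":-0.02,"rx":0,"ry":0,"rz":0,"jaw":0.03},{"x":0.0048,"y":-0.0424,"z":0,"rx":0,"ry":0,"rz":0,"jaw":0.03},{"x":0.0048,"y":-0.0424,"z":0,"rx":0,"ry":0,"rz":0,"jaw":0.03},{"x":0.0048,"y":-0.0424,"z":0,"rx":0,"ry":0,"rz":0,"jaw":0.03},{"x":0.0048,"y":-0.0424,"z":0,"rx":0,"ry":0,"rz":0,"jaw":0.03},{"x":0.0048,"y":-0.0424,"z":0,"rx":0,"ry":0,"rz":0,"jaw":0.03}]'

```text
time: 24.35
tool_pos: [0.4393, 0.003, 0.3003]
ee_rot: [180.0, -0.1, -6.6]
ft_force: [1.4, 0.0, -0.1]
finger_gap: 0.0473
```

Emit:
apply_moves --targets '[{"x":0.0048,"y":-0.0424,"z":0,"rx":0,"ry":0,"rz":0,"jaw":0.03},{"x":0.0048,"y":-0.0424,"z":0,"rx":0,"ry":0,"rz":0,"jaw":0.03},{"x":0.0048,"y":-0.0424,"z":0,"rx":0,"ry":0,"rz":0,"jaw":0.03},{"x":0.0048,"y":-0.0424,"z":0,"rx":0,"ry":0,"rz":0,"jaw":0.03},{"x":0.0048,"y":-0.0424,"z":0,"rx":0,"ry":0,"rz":0,"jaw":0.03},{"x":0,"y":0,"z":0,"rx":0,"ry":-8.4,"rz":0,"jaw":0.03},{"x":0,"y":0,"z":0,"rx":0,"ry":-8.4,"rz":0,"jaw":0.03},{"x":0,"y":0,"z":0,"rx":0,"ry":-8.3,"rz":0,"jaw":0.03},{"x":0,"y":0,"z":0,"rx":0,"ry":-8.3,"rz":0,"jaw":0.03},{"x":0,"y":0,"z":0,"rx":0,"ry":-8.3,"rz":0,"jaw":0.03},{"x":0,"y":0,"z":0,"rx":0,"ry":-8.3,"rz":0,"jaw":0.03},{"x":0,"y":0,"z":0,"rx":0,"ry":0,"rz":0,"jaw":0.03}]'

```text
time: 25.55
tool_pos: [0.488, 0.2085, 0.2962]
ee_rot: [179.8, 50.4, -6.9]
ft_force: [-0.3, -0.2, -1.7]
finger_gap: 0.0473
```

Emit:
apply_moves --targets '[{"x":0,"y":0,"z":0,"rx":0,"ry":0,"rz":0,"jaw":0.03},{"x":0,"y":0,"z":0,"rx":0,"ry":0,"rz":0,"jaw":0.03}]'

```text
time: 25.75
tool_pos: [0.4874, 0.2094, 0.301]
ee_rot: [-180.0, 49.7, -6.5]
ft_force: [0.5, -0.3, 0.2]
finger_gap: 0.0475
```

```bash
python3 - <<'E'
from h import *
go([.5739,.1989,.1709],-6.6,50)
E
```

```text
t 25.8 pos [0.4874 0.2094 0.301 ] rot [-180.    49.7   -6.5] gap 0.0475 F [ 0.5 -0.3  0.2] q [ 14.  36.  80.  16. 112. 110.]
 shift in tool axes now (mm) [155.6   0.6  17.6]
 turn [-0.   -0.26  0.04]  shift in final axes (mm) [155.7   0.5  16.9]
```

Emit:
apply_moves --targets '[{"x":0,"y":0,"z":0.017,"rx":0,"ry":-0.2,"rz":0,"jaw":0.03},{"x":0.035,"y":0,"z":0,"rx":0,"ry":0,"rz":0,"jaw":0.03},{"x":0.025,"y":0,"z":0,"rx":0,"ry":0,"rz":0,"jaw":0.03},{"x":0.015,"y":0,"z":0,"rx":0,"ry":0,"rz":0,"jaw":0.03},{"x":0.01,"y":0,"z":0,"rx":0,"ry":0,"rz":0,"jaw":0.03},{"x":0.01,"y":0,"z":0,"rx":0,"ry":0,"rz":0,"jaw":0.03},{"x":0,"y":0,"z":0,"rx":0,"ry":0,"rz":0,"jaw":0.03},{"x":0,"y":0,"z":0,"rx":0,"ry":0,"rz":0,"jaw":0.03}]'

```text
time: 26.55
tool_pos: [0.5351, 0.2038, 0.2167]
ee_rot: [-180.0, 50.1, -6.6]
ft_force: [-0.6, -1.1, -0.1]
finger_gap: 0.0475
```

```bash
python3 - <<'E'
from h import *
go([.5739,.1989,.1709],-6.6,50)
E
```

```text
t 26.6 pos [0.5351 0.2038 0.2167] rot [-180.    50.1   -6.6] gap 0.0475 F [-0.6 -1.1 -0.1] q [ 12.  45.  75.  15. 108. 107.]
 shift in tool axes now (mm) [60.2  0.5 -0.6]
 turn [-0.    0.13  0.01]  shift in final axes (mm) [60.2  0.5 -0.5]
```

Well aligned. Insert the remaining 60 mm, release and rise.

Emit:
apply_moves --targets '[{"x":0.012,"y":0,"z":0,"rx":0,"ry":0,"rz":0,"jaw":0.03},{"x":0.012,"y":0,"z":0,"rx":0,"ry":0,"rz":0,"jaw":0.03},{"x":0.012,"y":0,"z":0,"rx":0,"ry":0,"rz":0,"jaw":0.03},{"x":0.012,"y":0,"z":0,"rx":0,"ry":0,"rz":0,"jaw":0.03},{"x":0.008,"y":0,"z":0,"rx":0,"ry":0,"rz":0,"jaw":0.03},{"x":0.004,"y":0,"z":0,"rx":0,"ry":0,"rz":0,"jaw":0.03},{"x":0,"y":0,"z":0,"rx":0,"ry":0,"rz":0,"jaw":0.03}]'

```text
time: 27.25
tool_pos: [0.5735, 0.1991, 0.1694]
ee_rot: [180.0, 50.2, -6.6]
ft_force: [-0.2, 0.8, -0.4]
finger_gap: 0.0474
```

Emit:
apply_moves --targets '[{"x":0,"y":0,"z":0,"rx":0,"ry":0,"rz":0,"jaw":0.057},{"x":0,"y":0,"z":0,"rx":0,"ry":0,"rz":0,"jaw":0.057},{"x":0,"y":0,"z":0,"rx":0,"ry":0,"rz":0,"jaw":0.057},{"x":0,"y":0,"z":0,"rx":0,"ry":0,"rz":0,"jaw":0.057},{"x":0,"y":0,"z":0,"rx":0,"ry":0,"rz":0,"jaw":0.057},{"x":-0.008,"y":0,"z":-0.006,"rx":0,"ry":0,"rz":0,"jaw":0.057},{"x":-0.023,"y":0,"z":-0.019,"rx":0,"ry":0,"rz":0,"jaw":0.057},{"x":-0.034,"y":0,"z":-0.028,"rx":0,"ry":0,"rz":0,"jaw":0.057},{"x":-0.034,"y":0,"z":-0.028,"rx":0,"ry":0,"rz":0,"jaw":0.06}]'

```text
time: 28.15
tool_pos: [0.5718, 0.1994, 0.2998]
ee_rot: [180.0, 50.2, -6.6]
ft_force: [-0.0, -0.0, 0.3]
finger_gap: 0.0599
```

```bash
python3 - <<'E'
from h import *
go([.3866,-.3415,.30],3.2)
f=cam("wrist");g=cam("scene")['img'][170:300,230:370]
save('i4',np.hstack([f['img'][:200],cv2.resize(g,(215,200),interpolation=2)]))
E
```

```text
t 28.1 pos [0.5718 0.1994 0.2998] rot [180.   50.2  -6.6] gap 0.0599 F [-0.  -0.   0.3] q [ 11.  43.  67.  16. 118. 109.]
 shift in tool axes now (mm) [-77.9 558.5  93.6]
 turn [-4.27 50.09 -9.17]  shift in final axes (mm) [-2.151e+02  5.297e+02 -2.000e-01]
```

View pics/i4.png

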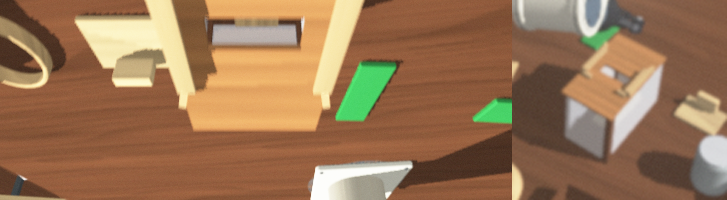

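The slot is clear and slat B is inside. Next is slat C.

Emit:
apply_moves --targets '[{"x":0,"y":0,"z":0,"rx":0,"ry":8.35,"rz":0,"jaw":0.07},{"x":0,"y":0,"z":0,"rx":0,"ry":8.35,"rz":0,"jaw":0.07},{"x":0,"y":0,"z":0,"rx":0,"ry":8.35,"rz":0,"jaw":0.07},{"x":0,"y":0,"z":0,"rx":0,"ry":8.35,"rz":0,"jaw":0.07},{"x":0,"y":0,"z":0,"rx":0,"ry":8.35,"rz":0,"jaw":0.07},{"x":0,"y":0,"z":0,"rx":0,"ry":8.35,"rz":0,"jaw":0.07},{"x":0,"y":0,"z":0,"rx":0,"ry":0,"rz":-4.9,"jaw":0.07},{"x":0,"y":0,"z":0,"rx":0,"ry":0,"rz":-4.9,"jaw":0.07},{"x":-0.0195,"y":0.0482,"z":0,"rx":0,"ry":0,"rz":0,"jaw":0.07},{"x":-0.0195,"y":0.0482,"z":0,"rx":0,"ry":0,"rz":0,"jaw":0.07},{"x":-0.0195,"y":0.0482,"z":0,"rx":0,"ry":0,"rz":0,"jaw":0.07},{"x":-0.0195,"y":0.0482,"z":0,"rx":0,"ry":0,"rz":0,"jaw":0.07}]'

```text
time: 29.45
tool_pos: [0.5065, 0.0088, 0.2986]
ee_rot: [-180.0, 0.0, 3.2]
ft_force: [-0.2, -0.6, -0.1]
finger_gap: 0.0702
```

Emit:
apply_moves --targets '[{"x":-0.0195,"y":0.0482,"z":0,"rx":0,"ry":0,"rz":0,"jaw":0.07},{"x":-0.0195,"y":0.0482,"z":0,"rx":0,"ry":0,"rz":0,"jaw":0.07},{"x":-0.0195,"y":0.0482,"z":0,"rx":0,"ry":0,"rz":0,"jaw":0.07},{"x":-0.0195,"y":0.0482,"z":0,"rx":0,"ry":0,"rz":0,"jaw":0.07},{"x":-0.0195,"y":0.0482,"z":0,"rx":0,"ry":0,"rz":0,"jaw":0.07},{"x":-0.0195,"y":0.0482,"z":0,"rx":0,"ry":0,"rz":0,"jaw":0.07},{"x":-0.0195,"y":0.0482,"z":0,"rx":0,"ry":0,"rz":0,"jaw":0.07},{"x":0,"y":0,"z":0.04,"rx":0,"ry":0,"rz":0,"jaw":0.07},{"x":0,"y":0,"z":0.04,"rx":0,"ry":0,"rz":0,"jaw":0.07},{"x":0,"y":0,"z":0.04,"rx":0,"ry":0,"rz":0,"jaw":0.07},{"x":0,"y":0,"z":0,"rx":0,"ry":0,"rz":0,"jaw":0.07},{"x":0,"y":0,"z":0,"rx":0,"ry":0,"rz":0,"jaw":0.07}]'

```text
time: 30.65
tool_pos: [0.3946, -0.3211, 0.1788]
ee_rot: [-180.0, 0.1, 3.2]
ft_force: [-0.4, -0.3, 0.3]
finger_gap: 0.0705
```

```bash
python3 - <<'E'
from h import *
wsl()
go([.3866,-.3415,.010],3.2)
E
```

```text
slat [ 0.429 -0.341  0.119  0.051] 3.2 grip at [ 0.3868 -0.3432]
t 30.7 pos [ 0.3954 -0.3217  0.1799] rot [179.9  -0.    3.2] gap 0.07 F [ 0.3 -0.4  0.2] q [-40.  19. 111.  -0.  50.  46.]
 shift in tool axes now (mm) [-10.   19.1 169.9]
 turn [ 0.07 -0.03  0.01]  shift in final axes (mm) [ -9.9  19.3 169.9]
```

Emit:
apply_moves --targets '[{"x":-0.0098,"y":0.021,"z":0.0,"rx":0,"ry":0,"rz":0,"jaw":0.07},{"x":0,"y":0,"z":0.045,"rx":0,"ry":0,"rz":0,"jaw":0.07},{"x":0,"y":0,"z":0.045,"rx":0,"ry":0,"rz":0,"jaw":0.068},{"x":0,"y":0,"z":0.035,"rx":0,"ry":0,"rz":0,"jaw":0.066},{"x":0,"y":0,"z":0.02,"rx":0,"ry":0,"rz":0,"jaw":0.066},{"x":0,"y":0,"z":0.005,"rx":0,"ry":0,"rz":0,"jaw":0.066},{"x":0,"y":0,"z":0,"rx":0,"ry":0,"rz":0,"jaw":0.066},{"x":0,"y":0,"z":0,"rx":0,"ry":0,"rz":0,"jaw":0.066}]'

```text
time: 31.5
tool_pos: [0.3872, -0.3437, 0.0302]
ee_rot: [179.9, -0.1, 3.2]
ft_force: [-0.4, -1.1, 0.9]
finger_gap: 0.0666
```

Emit:
apply_moves --targets '[{"x":0,"y":0,"z":0.01,"rx":0,"ry":0,"rz":0,"jaw":0.066},{"x":0,"y":0,"z":0.007,"rx":0,"ry":0,"rz":0,"jaw":0.064},{"x":0,"y":0,"z":0.003,"rx":0,"ry":0,"rz":0,"jaw":0.064},{"x":0,"y":0,"z":0,"rx":0,"ry":0,"rz":0,"jaw":0.055},{"x":0,"y":0,"z":0,"rx":0,"ry":0,"rz":0,"jaw":0.03},{"x":0,"y":0,"z":0,"rx":0,"ry":0,"rz":0,"jaw":0.03},{"x":0,"y":0,"z":0,"rx":0,"ry":0,"rz":0,"jaw":0.03},{"x":0,"y":0,"z":0,"rx":0,"ry":0,"rz":0,"jaw":0.03}]'

```text
time: 32.3
tool_pos: [0.3857, -0.3426, 0.0084]
ee_rot: [-180.0, 0.1, 3.2]
ft_force: [-0.8, 0.7, 4.3]
finger_gap: 0.0479
```

Emit:
apply_moves --targets '[{"x":0,"y":0,"z":-0.03,"rx":0,"ry":0,"rz":0,"jaw":0.03},{"x":0,"y":0,"z":-0.048,"rx":0,"ry":0,"rz":0,"jaw":0.03},{"x":0,"y":0,"z":-0.048,"rx":0,"ry":0,"rz":0,"jaw":0.03},{"x":0,"y":0,"z":-0.048,"rx":0,"ry":0,"rz":0,"jaw":0.03},{"x":0,"y":0,"z":-0.048,"rx":0,"ry":0,"rz":0,"jaw":0.03},{"x":0,"y":0,"z":-0.048,"rx":0,"ry":0,"rz":0,"jaw":0.03},{"x":0,"y":0,"z":-0.02,"rx":0,"ry":0,"rz":4.9,"jaw":0.03},{"x":0,"y":0,"z":0,"rx":0,"ry":0,"rz":4.9,"jaw":0.03},{"x":0.0027,"y":-0.04,"z":0,"rx":0,"ry":0,"rz":0,"jaw":0.03},{"x":0.0027,"y":-0.04,"z":0,"rx":0,"ry":0,"rz":0,"jaw":0.03},{"x":0.0027,"y":-0.04,"z":0,"rx":0,"ry":0,"rz":0,"jaw":0.03},{"x":0.0027,"y":-0.04,"z":0,"rx":0,"ry":0,"rz":0,"jaw":0.03}]'

```text
time: 33.5
tool_pos: [0.4151, -0.1836, 0.2981]
ee_rot: [180.0, 0.0, -6.6]
ft_force: [0.9, 0.5, -0.8]
finger_gap: 0.0479
```

Emit:
apply_moves --targets '[{"x":0.0027,"y":-0.04,"z":0,"rx":0,"ry":0,"rz":0,"jaw":0.03},{"x":0.0027,"y":-0.04,"z":0,"rx":0,"ry":0,"rz":0,"jaw":0.03},{"x":0.0027,"y":-0.04,"z":0,"rx":0,"ry":0,"rz":0,"jaw":0.03},{"x":0.0027,"y":-0.04,"z":0,"rx":0,"ry":0,"rz":0,"jaw":0.03},{"x":0.0027,"y":-0.04,"z":0,"rx":0,"ry":0,"rz":0,"jaw":0.03},{"x":0.0027,"y":-0.04,"z":0,"rx":0,"ry":0,"rz":0,"jaw":0.03},{"x":0.0027,"y":-0.04,"z":0,"rx":0,"ry":0,"rz":0,"jaw":0.03},{"x":0.0027,"y":-0.04,"z":0,"rx":0,"ry":0,"rz":0,"jaw":0.03},{"x":0.0027,"y":-0.04,"z":0,"rx":0,"ry":0,"rz":0,"jaw":0.03},{"x":0.0027,"y":-0.04,"z":0,"rx":0,"ry":0,"rz":0,"jaw":0.03}]'

```text
time: 34.5
tool_pos: [0.4879, 0.211, 0.2979]
ee_rot: [180.0, 0.0, -6.6]
ft_force: [1.3, -0.4, -0.6]
finger_gap: 0.0477
```

Emit:
apply_moves --targets '[{"x":0,"y":0,"z":0,"rx":0,"ry":-8.4,"rz":0,"jaw":0.03},{"x":0,"y":0,"z":0,"rx":0,"ry":-8.4,"rz":0,"jaw":0.03},{"x":0,"y":0,"z":0,"rx":0,"ry":-8.3,"rz":0,"jaw":0.03},{"x":0,"y":0,"z":0,"rx":0,"ry":-8.3,"rz":0,"jaw":0.03},{"x":0,"y":0,"z":0,"rx":0,"ry":-8.3,"rz":0,"jaw":0.03},{"x":0,"y":0,"z":0,"rx":0,"ry":-8.3,"rz":0,"jaw":0.03},{"x":0,"y":0,"z":0,"rx":0,"ry":0,"rz":0,"jaw":0.03},{"x":0,"y":0,"z":0,"rx":0,"ry":0,"rz":0,"jaw":0.03},{"x":0,"y":0,"z":0,"rx":0,"ry":0,"rz":0,"jaw":0.03}]'

```text
time: 35.4
tool_pos: [0.4878, 0.2095, 0.2989]
ee_rot: [-180.0, 49.8, -6.5]
ft_force: [-0.4, -0.1, -0.1]
finger_gap: 0.0479
```

```bash
python3 - <<'E'
from h import *
go([.573,.1989,.1702],-6.6,50)
E
```

```text
t 35.4 pos [0.4878 0.2095 0.2989] rot [-180.    49.8   -6.5] gap 0.0479 F [-0.4 -0.1 -0.1] q [ 14.  36.  80.  16. 111. 109.]
 shift in tool axes now (mm) [153.7   0.8  17.4]
 turn [-0.01 -0.17  0.03]  shift in final axes (mm) [153.8   0.8  17. ]
```

Emit:
apply_moves --targets '[{"x":0,"y":0.001,"z":0.017,"rx":0,"ry":-0.2,"rz":0,"jaw":0.03},{"x":0.035,"y":0,"z":0,"rx":0,"ry":0,"rz":0,"jaw":0.03},{"x":0.025,"y":0,"z":0,"rx":0,"ry":0,"rz":0,"jaw":0.03},{"x":0.015,"y":0,"z":0,"rx":0,"ry":0,"rz":0,"jaw":0.03},{"x":0.01,"y":0,"z":0,"rx":0,"ry":0,"rz":0,"jaw":0.03},{"x":0.01,"y":0,"z":0,"rx":0,"ry":0,"rz":0,"jaw":0.03},{"x":0,"y":0,"z":0,"rx":0,"ry":0,"rz":0,"jaw":0.03},{"x":0,"y":0,"z":0,"rx":0,"ry":0,"rz":0,"jaw":0.03}]'

```text
time: 36.2
tool_pos: [0.5352, 0.2029, 0.2147]
ee_rot: [-180.0, 50.2, -6.6]
ft_force: [0.4, 0.1, -1.3]
finger_gap: 0.0476
```

```bash
python3 - <<'E'
from h import *
go([.573,.1989,.1702],-6.6,50)
E
```

```text
t 36.2 pos [0.5352 0.2029 0.2147] rot [-180.    50.2   -6.6] gap 0.0476 F [ 0.4  0.1 -1.3] q [ 12.  45.  75.  15. 108. 107.]
 shift in tool axes now (mm) [58.5 -0.3 -0.8]
 turn [-0.    0.23  0.01]  shift in final axes (mm) [58.5 -0.3 -0.5]
```

Emit:
apply_moves --targets '[{"x":0.012,"y":0,"z":0,"rx":0,"ry":0,"rz":0,"jaw":0.03},{"x":0.012,"y":0,"z":0,"rx":0,"ry":0,"rz":0,"jaw":0.03},{"x":0.012,"y":0,"z":0,"rx":0,"ry":0,"rz":0,"jaw":0.03},{"x":0.012,"y":0,"z":0,"rx":0,"ry":0,"rz":0,"jaw":0.03},{"x":0.007,"y":0,"z":0,"rx":0,"ry":0,"rz":0,"jaw":0.03},{"x":0.003,"y":0,"z":0,"rx":0,"ry":0,"rz":0,"jaw":0.03},{"x":0,"y":0,"z":0,"rx":0,"ry":0,"rz":0,"jaw":0.03}]'

```text
time: 36.9
tool_pos: [0.5722, 0.1984, 0.169]
ee_rot: [180.0, 50.3, -6.6]
ft_force: [-0.8, -0.2, -0.6]
finger_gap: 0.0478
```

Emit:
apply_moves --targets '[{"x":0,"y":0,"z":0,"rx":0,"ry":0,"rz":0,"jaw":0.057},{"x":0,"y":0,"z":0,"rx":0,"ry":0,"rz":0,"jaw":0.057},{"x":0,"y":0,"z":0,"rx":0,"ry":0,"rz":0,"jaw":0.057},{"x":0,"y":0,"z":0,"rx":0,"ry":0,"rz":0,"jaw":0.057},{"x":0,"y":0,"z":0,"rx":0,"ry":0,"rz":0,"jaw":0.057},{"x":-0.008,"y":0,"z":-0.006,"rx":0,"ry":0,"rz":0,"jaw":0.057},{"x":-0.023,"y":0,"z":-0.019,"rx":0,"ry":0,"rz":0,"jaw":0.057},{"x":-0.034,"y":0,"z":-0.028,"rx":0,"ry":0,"rz":0,"jaw":0.057},{"x":-0.034,"y":0,"z":-0.028,"rx":0,"ry":0,"rz":0,"jaw":0.06}]'

```text
time: 37.8
tool_pos: [0.5707, 0.1986, 0.2992]
ee_rot: [180.0, 50.3, -6.6]
ft_force: [0.8, -0.6, 0.3]
finger_gap: 0.06
```

Emit:
apply_moves --targets '[{"x":0,"y":0,"z":0,"rx":0,"ry":8.35,"rz":0,"jaw":0.07},{"x":0,"y":0,"z":0,"rx":0,"ry":8.35,"rz":0,"jaw":0.07},{"x":0,"y":0,"z":0,"rx":0,"ry":8.35,"rz":0,"jaw":0.07},{"x":0,"y":0,"z":0,"rx":0,"ry":8.35,"rz":0,"jaw":0.07},{"x":0,"y":0,"z":0,"rx":0,"ry":8.35,"rz":0,"jaw":0.07},{"x":0,"y":0,"z":0,"rx":0,"ry":8.35,"rz":0,"jaw":0.07},{"x":0,"y":0,"z":0,"rx":0,"ry":0,"rz":-8.5,"jaw":0.07},{"x":0,"y":0,"z":0,"rx":0,"ry":0,"rz":-8.5,"jaw":0.07},{"x":0,"y":0,"z":0,"rx":0,"ry":0,"rz":0,"jaw":0.07}]'

```text
time: 38.7
tool_pos: [0.5707, 0.1988, 0.2987]
ee_rot: [-179.9, 0.1, 10.5]
ft_force: [0.7, -0.3, 0.4]
finger_gap: 0.0696
```

```bash
python3 - <<'E'
from h import *
wsl("top")
go([.577,-.089,.30],11)
f=cam("wrist");g=cam("scene")['img'][170:300,230:370]
save('i5',np.hstack([f['img'],cv2.resize(g,(288,267),interpolation=2)[list(range(267))+[266]*117]]))
E
```

```text
slat [0.469 0.523 0.105 0.052] -48.6 grip at [0.441  0.5544]
slat [ 0.609 -0.354  0.122  0.061] 10.7 grip at [ 0.5677 -0.362 ]
slat [ 0.618 -0.082  0.131  0.057] 10.9 grip at [ 0.5763 -0.0898]
t 38.8 pos [0.571  0.1987 0.2984] rot [-1.799e+02  1.000e-01  1.020e+01] gap 0.0699 F [ 0.4 -0.8  0. ] q [18. 19. 93.  0. 68. 98.]
 shift in tool axes now (mm) [-45.1 284.3  -1.8]
 turn [-0.06  0.1  -0.79]  shift in final axes (mm) [-49.  283.6  -1.6]
```

View pics/i5.png

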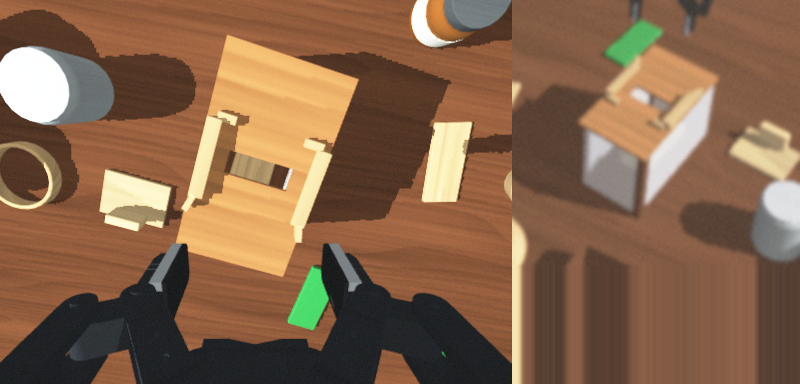

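The wrist view shows slats lying inside at (258,168), with the slot clear. Next is slat D at (445,160) in this view.

Emit:
apply_moves --targets '[{"x":-0.007,"y":0.0406,"z":0,"rx":0,"ry":0,"rz":-0.7,"jaw":0.07},{"x":-0.007,"y":0.0406,"z":0,"rx":0,"ry":0,"rz":0,"jaw":0.07},{"x":-0.007,"y":0.0406,"z":0,"rx":0,"ry":0,"rz":0,"jaw":0.07},{"x":-0.007,"y":0.0406,"z":0,"rx":0,"ry":0,"rz":0,"jaw":0.07},{"x":-0.007,"y":0.0406,"z":0,"rx":0,"ry":0,"rz":0,"jaw":0.07},{"x":-0.007,"y":0.0406,"z":0,"rx":0,"ry":0,"rz":0,"jaw":0.07},{"x":-0.007,"y":0.0406,"z":0,"rx":0,"ry":0,"rz":0,"jaw":0.07},{"x":0,"y":0,"z":0.04,"rx":0,"ry":0,"rz":0,"jaw":0.07},{"x":0,"y":0,"z":0.04,"rx":0,"ry":0,"rz":0,"jaw":0.07},{"x":0,"y":0,"z":0.04,"rx":0,"ry":0,"rz":0,"jaw":0.07},{"x":0,"y":0,"z":0,"rx":0,"ry":0,"rz":0,"jaw":0.07},{"x":0,"y":0,"z":0,"rx":0,"ry":0,"rz":0,"jaw":0.07}]'

```text
time: 40.05
tool_pos: [0.577, -0.0897, 0.1775]
ee_rot: [-179.9, 0.2, 11.0]
ft_force: [0.5, -0.3, 1.0]
finger_gap: 0.0701
```

```bash
python3 - <<'E'
from h import *
wsl()
go([.5763,-.0898,.010],10.9)
E
```

```text
slat [ 0.612 -0.353  0.12   0.057] 11.0 grip at [ 0.5711 -0.3606]
slat [ 0.617 -0.082  0.12   0.05 ] 11.4 grip at [ 0.5756 -0.0904]
t 40.1 pos [ 0.5781 -0.0898  0.1789] rot [-1.8e+02  1.0e-01  1.1e+01] gap 0.0698 F [ 0.2 -0.7 -0.5] q [-10.  25. 101.  -0.  54.  69.]
 shift in tool axes now (mm) [ -1.6  -0.3 168.9]
 turn [-0.01  0.05  0.14]  shift in final axes (mm) [ -1.7  -0.3 168.9]
```

Emit:
apply_moves --targets '[{"x":-0.002,"y":0,"z":0.03,"rx":0,"ry":0,"rz":-0.4,"jaw":0.07},{"x":0,"y":0,"z":0.045,"rx":0,"ry":0,"rz":0,"jaw":0.068},{"x":0,"y":0,"z":0.045,"rx":0,"ry":0,"rz":0,"jaw":0.066},{"x":0,"y":0,"z":0.02,"rx":0,"ry":0,"rz":0,"jaw":0.066},{"x":0,"y":0,"z":0.01,"rx":0,"ry":0,"rz":0,"jaw":0.066},{"x":0,"y":0,"z":0,"rx":0,"ry":0,"rz":0,"jaw":0.066},{"x":0,"y":0,"z":0,"rx":0,"ry":0,"rz":0,"jaw":0.066}]'

```text
time: 40.8
tool_pos: [0.5763, -0.0902, 0.0294]
ee_rot: [180.0, -0.0, 11.5]
ft_force: [0.9, 0.9, 0.6]
finger_gap: 0.0659
```

Emit:
apply_moves --targets '[{"x":0,"y":0,"z":0.01,"rx":0,"ry":0,"rz":0,"jaw":0.066},{"x":0,"y":0,"z":0.006,"rx":0,"ry":0,"rz":0,"jaw":0.064},{"x":0,"y":0,"z":0.003,"rx":0,"ry":0,"rz":0,"jaw":0.064},{"x":0,"y":0,"z":0,"rx":0,"ry":0,"rz":0,"jaw":0.055},{"x":0,"y":0,"z":0,"rx":0,"ry":0,"rz":0,"jaw":0.03},{"x":0,"y":0,"z":0,"rx":0,"ry":0,"rz":0,"jaw":0.03},{"x":0,"y":0,"z":0,"rx":0,"ry":0,"rz":0,"jaw":0.03},{"x":0,"y":0,"z":0,"rx":0,"ry":0,"rz":0,"jaw":0.03}]'

```text
time: 41.6
tool_pos: [0.5746, -0.09, 0.0087]
ee_rot: [-180.0, 0.1, 11.5]
ft_force: [-0.2, -0.7, 4.5]
finger_gap: 0.0476
```

Emit:
apply_moves --targets '[{"x":0,"y":0,"z":-0.03,"rx":0,"ry":0,"rz":0,"jaw":0.03},{"x":0,"y":0,"z":-0.048,"rx":0,"ry":0,"rz":0,"jaw":0.03},{"x":0,"y":0,"z":-0.048,"rx":0,"ry":0,"rz":0,"jaw":0.03},{"x":0,"y":0,"z":-0.048,"rx":0,"ry":0,"rz":0,"jaw":0.03},{"x":0,"y":0,"z":-0.048,"rx":0,"ry":0,"rz":0,"jaw":0.03},{"x":0,"y":0,"z":-0.048,"rx":0,"ry":0,"rz":0,"jaw":0.03},{"x":0,"y":0,"z":-0.02,"rx":0,"ry":0,"rz":6.0,"jaw":0.03},{"x":0,"y":0,"z":0,"rx":0,"ry":0,"rz":6.0,"jaw":0.03},{"x":0,"y":0,"z":0,"rx":0,"ry":0,"rz":6.1,"jaw":0.03},{"x":-0.0172,"y":-0.041,"z":0,"rx":0,"ry":0,"rz":0,"jaw":0.03},{"x":-0.0172,"y":-0.041,"z":0,"rx":0,"ry":0,"rz":0,"jaw":0.03},{"x":-0.0172,"y":-0.041,"z":0,"rx":0,"ry":0,"rz":0,"jaw":0.03}]'

```text
time: 42.8
tool_pos: [0.5374, 0.0391, 0.2982]
ee_rot: [-180.0, 0.2, -6.7]
ft_force: [0.9, -0.0, 0.1]
finger_gap: 0.0479
```

Emit:
apply_moves --targets '[{"x":-0.0172,"y":-0.041,"z":0,"rx":0,"ry":0,"rz":0,"jaw":0.03},{"x":-0.0172,"y":-0.041,"z":0,"rx":0,"ry":0,"rz":0,"jaw":0.03},{"x":-0.0172,"y":-0.041,"z":0,"rx":0,"ry":0,"rz":0,"jaw":0.03},{"x":-0.0172,"y":-0.041,"z":0,"rx":0,"ry":0,"rz":0,"jaw":0.03},{"x":0,"y":0,"z":0,"rx":0,"ry":0,"rz":0,"jaw":0.03}]'

```text
time: 43.3
tool_pos: [0.487, 0.213, 0.2986]
ee_rot: [-179.9, 0.2, -6.3]
ft_force: [0.3, -0.2, -0.4]
finger_gap: 0.0479
```

Emit:
apply_moves --targets '[{"x":0,"y":0,"z":0,"rx":0,"ry":-8.4,"rz":0,"jaw":0.03},{"x":0,"y":0,"z":0,"rx":0,"ry":-8.4,"rz":0,"jaw":0.03},{"x":0,"y":0,"z":0,"rx":0,"ry":-8.3,"rz":0,"jaw":0.03},{"x":0,"y":0,"z":0,"rx":0,"ry":-8.3,"rz":0,"jaw":0.03},{"x":0,"y":0,"z":0,"rx":0,"ry":-8.3,"rz":0,"jaw":0.03},{"x":0,"y":0,"z":0,"rx":0,"ry":-8.3,"rz":0,"jaw":0.03},{"x":0,"y":0,"z":0,"rx":0,"ry":0,"rz":0,"jaw":0.03},{"x":0,"y":0,"z":0,"rx":0,"ry":0,"rz":0,"jaw":0.03},{"x":0,"y":0,"z":0,"rx":0,"ry":0,"rz":0,"jaw":0.03}]'

```text
time: 44.2
tool_pos: [0.4885, 0.2089, 0.2996]
ee_rot: [-180.0, 49.9, -6.6]
ft_force: [-0.6, 0.9, -0.2]
finger_gap: 0.0478
```

```bash
python3 - <<'E'
from h import *
go([.573,.1989,.1702],-6.6,50)
E
```

```text
t 44.2 pos [0.4885 0.2089 0.2996] rot [-180.    49.9   -6.6] gap 0.0478 F [-0.6  0.9 -0.2] q [ 14.  36.  80.  16. 112. 109.]
 shift in tool axes now (mm) [153.7   0.3  18.2]
 turn [-0.02 -0.07  0.03]  shift in final axes (mm) [153.8   0.3  18. ]
```

Emit:
apply_moves --targets '[{"x":0,"y":0,"z":0.018,"rx":0,"ry":0,"rz":0,"jaw":0.03},{"x":0.035,"y":0,"z":0,"rx":0,"ry":0,"rz":0,"jaw":0.03},{"x":0.025,"y":0,"z":0,"rx":0,"ry":0,"rz":0,"jaw":0.03},{"x":0.015,"y":0,"z":0,"rx":0,"ry":0,"rz":0,"jaw":0.03},{"x":0.01,"y":0,"z":0,"rx":0,"ry":0,"rz":0,"jaw":0.03},{"x":0.01,"y":0,"z":0,"rx":0,"ry":0,"rz":0,"jaw":0.03},{"x":0,"y":0,"z":0,"rx":0,"ry":0,"rz":0,"jaw":0.03},{"x":0,"y":0,"z":0,"rx":0,"ry":0,"rz":0,"jaw":0.03}]'

```text
time: 45.0
tool_pos: [0.5353, 0.2036, 0.2148]
ee_rot: [-180.0, 50.1, -6.6]
ft_force: [0.0, -0.4, 0.2]
finger_gap: 0.048
```

```bash
python3 - <<'E'
from h import *
go([.573,.1989,.1702],-6.6,50)
E
```

```text
t 45.0 pos [0.5353 0.2036 0.2148] rot [-180.    50.1   -6.6] gap 0.048 F [ 0.  -0.4  0.2] q [ 12.  45.  75.  15. 108. 107.]
 shift in tool axes now (mm) [58.6  0.3 -0.6]
 turn [-0.    0.13  0.01]  shift in final axes (mm) [58.6  0.3 -0.4]
```

Emit:
apply_moves --targets '[{"x":0.012,"y":0,"z":0,"rx":0,"ry":0,"rz":0,"jaw":0.03},{"x":0.012,"y":0,"z":0,"rx":0,"ry":0,"rz":0,"jaw":0.03},{"x":0.012,"y":0,"z":0,"rx":0,"ry":0,"rz":0,"jaw":0.03},{"x":0.012,"y":0,"z":0,"rx":0,"ry":0,"rz":0,"jaw":0.03},{"x":0.007,"y":0,"z":0,"rx":0,"ry":0,"rz":0,"jaw":0.03},{"x":0.003,"y":0,"z":0,"rx":0,"ry":0,"rz":0,"jaw":0.03},{"x":0,"y":0,"z":0,"rx":0,"ry":0,"rz":0,"jaw":0.03}]'

```text
time: 45.7
tool_pos: [0.5723, 0.1991, 0.1691]
ee_rot: [180.0, 50.2, -6.6]
ft_force: [-0.5, 0.3, -0.5]
finger_gap: 0.0475
```

Emit:
apply_moves --targets '[{"x":0,"y":0,"z":0,"rx":0,"ry":0,"rz":0,"jaw":0.057},{"x":0,"y":0,"z":0,"rx":0,"ry":0,"rz":0,"jaw":0.057},{"x":0,"y":0,"z":0,"rx":0,"ry":0,"rz":0,"jaw":0.057},{"x":0,"y":0,"z":0,"rx":0,"ry":0,"rz":0,"jaw":0.057},{"x":0,"y":0,"z":0,"rx":0,"ry":0,"rz":0,"jaw":0.057},{"x":-0.008,"y":0,"z":-0.006,"rx":0,"ry":0,"rz":0,"jaw":0.057},{"x":-0.023,"y":0,"z":-0.019,"rx":0,"ry":0,"rz":0,"jaw":0.057},{"x":-0.034,"y":0,"z":-0.028,"rx":0,"ry":0,"rz":0,"jaw":0.057},{"x":-0.034,"y":0,"z":-0.028,"rx":0,"ry":0,"rz":0,"jaw":0.06}]'

```text
time: 46.6
tool_pos: [0.5707, 0.1993, 0.2994]
ee_rot: [180.0, 50.2, -6.6]
ft_force: [1.0, 0.8, -0.1]
finger_gap: 0.0599
```

Emit:
apply_moves --targets '[{"x":0,"y":0,"z":0,"rx":0,"ry":8.35,"rz":0,"jaw":0.07},{"x":0,"y":0,"z":0,"rx":0,"ry":8.35,"rz":0,"jaw":0.07},{"x":0,"y":0,"z":0,"rx":0,"ry":8.35,"rz":0,"jaw":0.07},{"x":0,"y":0,"z":0,"rx":0,"ry":8.35,"rz":0,"jaw":0.07},{"x":0,"y":0,"z":0,"rx":0,"ry":8.35,"rz":0,"jaw":0.07},{"x":0,"y":0,"z":0,"rx":0,"ry":8.35,"rz":0,"jaw":0.07},{"x":0,"y":0,"z":0,"rx":0,"ry":0,"rz":-6.0,"jaw":0.07},{"x":0,"y":0,"z":0,"rx":0,"ry":0,"rz":-6.0,"jaw":0.07},{"x":0,"y":0,"z":0,"rx":0,"ry":0,"rz":-5.6,"jaw":0.07},{"x":0,"y":0,"z":0,"rx":0,"ry":0,"rz":0,"jaw":0.07}]'

```text
time: 47.6
tool_pos: [0.5708, 0.1994, 0.2986]
ee_rot: [-180.0, 0.0, 11.0]
ft_force: [-0.1, -0.8, 0.4]
finger_gap: 0.0697
```

```bash
python3 - <<'E'
from h import *
wsl("top")
go([.5711,-.3606,.30],11)
f=cam("wrist")
save('i6',cv2.resize(f['img'][90:290,140:360],(660,600),interpolation=2))
E
```

```text
slat [0.468 0.523 0.105 0.051] -50.2 grip at [0.4409 0.5551]
slat [ 0.609 -0.355  0.122  0.059] 10.7 grip at [ 0.5679 -0.3628]
t 47.6 pos [0.5709 0.1994 0.2984] rot [-180.     0.    10.9] gap 0.0698 F [-0.9 -0.2  0.2] q [18. 19. 93.  0. 68. 97.]
 shift in tool axes now (mm) [-105.5  550.    -1.8]
 turn [-0.03  0.01 -0.13]  shift in final axes (mm) [-106.7  549.8   -1.6]
```

View pics/i6.png

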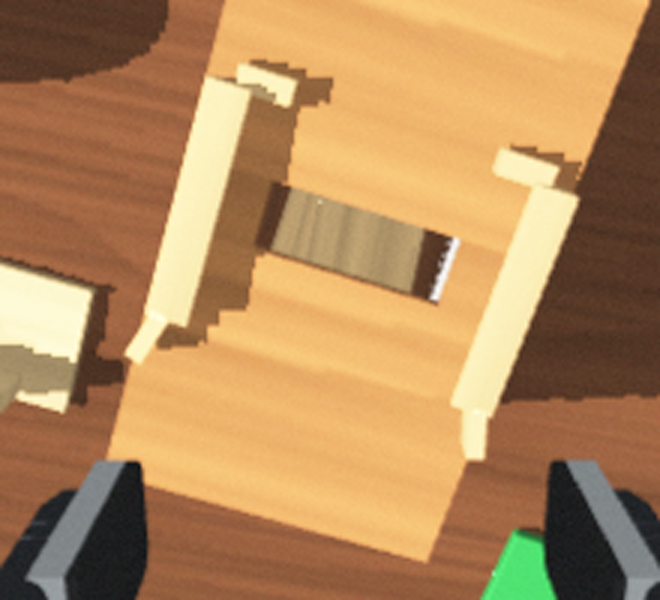

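Four slats are inside and the slot is clear (slats seen below it at (350,240)). Now the last one, slat E.

Emit:
apply_moves --targets '[{"x":-0.0082,"y":0.0423,"z":0,"rx":0,"ry":0,"rz":0,"jaw":0.07},{"x":-0.0082,"y":0.0423,"z":0,"rx":0,"ry":0,"rz":0,"jaw":0.07},{"x":-0.0082,"y":0.0423,"z":0,"rx":0,"ry":0,"rz":0,"jaw":0.07},{"x":-0.0082,"y":0.0423,"z":0,"rx":0,"ry":0,"rz":0,"jaw":0.07},{"x":-0.0082,"y":0.0423,"z":0,"rx":0,"ry":0,"rz":0,"jaw":0.07},{"x":-0.0082,"y":0.0423,"z":0,"rx":0,"ry":0,"rz":0,"jaw":0.07},{"x":-0.0082,"y":0.0423,"z":0,"rx":0,"ry":0,"rz":0,"jaw":0.07},{"x":-0.0082,"y":0.0423,"z":0,"rx":0,"ry":0,"rz":0,"jaw":0.07},{"x":-0.0082,"y":0.0423,"z":0,"rx":0,"ry":0,"rz":0,"jaw":0.07},{"x":-0.0082,"y":0.0423,"z":0,"rx":0,"ry":0,"rz":0,"jaw":0.07},{"x":-0.0082,"y":0.0423,"z":0,"rx":0,"ry":0,"rz":0,"jaw":0.07},{"x":-0.0082,"y":0.0423,"z":0,"rx":0,"ry":0,"rz":0,"jaw":0.07}]'

```text
time: 48.9
tool_pos: [0.571, -0.3195, 0.2978]
ee_rot: [-180.0, 0.0, 10.8]
ft_force: [1.1, 0.2, 0.0]
finger_gap: 0.0697
```

Emit:
apply_moves --targets '[{"x":-0.008,"y":0.0423,"z":0,"rx":0,"ry":0,"rz":0,"jaw":0.07},{"x":0,"y":0,"z":0.04,"rx":0,"ry":0,"rz":0,"jaw":0.07},{"x":0,"y":0,"z":0.04,"rx":0,"ry":0,"rz":0,"jaw":0.07},{"x":0,"y":0,"z":0.04,"rx":0,"ry":0,"rz":0,"jaw":0.07},{"x":0,"y":0,"z":0,"rx":0,"ry":0,"rz":0,"jaw":0.07},{"x":0,"y":0,"z":0,"rx":0,"ry":0,"rz":0,"jaw":0.07},{"x":0,"y":0,"z":0,"rx":0,"ry":0,"rz":0,"jaw":0.07}]'

```text
time: 49.6
tool_pos: [0.5728, -0.3615, 0.1803]
ee_rot: [179.9, -0.1, 11.0]
ft_force: [-0.5, 0.1, 0.1]
finger_gap: 0.07
```

```bash
python3 - <<'E'
from h import *
wsl()
go([.5711,-.3606,.010],11)
E
```

```text
slat [ 0.613 -0.355  0.119  0.051] 10.9 grip at [ 0.5714 -0.3633]
t 49.6 pos [ 0.5729 -0.3616  0.1805] rot [ 1.798e+02 -1.000e-01  1.100e+01] gap 0.0701 F [-0.4  0.2  0.8] q [-33.  32.  89.  -0.  59.  46.]
 shift in tool axes now (mm) [ -2.   -1.8 170.5]
 turn [ 0.16 -0.13 -0.02]  shift in final axes (mm) [ -1.6  -1.3 170.5]
```

Emit:
apply_moves --targets '[{"x":-0.002,"y":0.0015,"z":0.03,"rx":0,"ry":0,"rz":0,"jaw":0.07},{"x":0,"y":0,"z":0.045,"rx":0,"ry":0,"rz":0,"jaw":0.068},{"x":0,"y":0,"z":0.045,"rx":0,"ry":0,"rz":0,"jaw":0.066},{"x":0,"y":0,"z":0.02,"rx":0,"ry":0,"rz":0,"jaw":0.066},{"x":0,"y":0,"z":0.01,"rx":0,"ry":0,"rz":0,"jaw":0.066},{"x":0,"y":0,"z":0,"rx":0,"ry":0,"rz":0,"jaw":0.066},{"x":0,"y":0,"z":0,"rx":0,"ry":0,"rz":0,"jaw":0.066}]'

```text
time: 50.35
tool_pos: [0.5711, -0.3634, 0.0298]
ee_rot: [179.9, -0.1, 11.0]
ft_force: [0.6, 0.3, 0.0]
finger_gap: 0.066
```

Emit:
apply_moves --targets '[{"x":0,"y":0,"z":0.01,"rx":0,"ry":0,"rz":0,"jaw":0.066},{"x":0,"y":0,"z":0.006,"rx":0,"ry":0,"rz":0,"jaw":0.064},{"x":0,"y":0,"z":0.003,"rx":0,"ry":0,"rz":0,"jaw":0.064},{"x":0,"y":0,"z":0,"rx":0,"ry":0,"rz":0,"jaw":0.055},{"x":0,"y":0,"z":0,"rx":0,"ry":0,"rz":0,"jaw":0.03},{"x":0,"y":0,"z":0,"rx":0,"ry":0,"rz":0,"jaw":0.03},{"x":0,"y":0,"z":0,"rx":0,"ry":0,"rz":0,"jaw":0.03},{"x":0,"y":0,"z":0,"rx":0,"ry":0,"rz":0,"jaw":0.03}]'

```text
time: 51.15
tool_pos: [0.5698, -0.3627, 0.0089]
ee_rot: [180.0, 0.0, 11.0]
ft_force: [0.3, -1.0, 3.4]
finger_gap: 0.0479
```

Emit:
apply_moves --targets '[{"x":0,"y":0,"z":-0.03,"rx":0,"ry":0,"rz":0,"jaw":0.03},{"x":0,"y":0,"z":-0.048,"rx":0,"ry":0,"rz":0,"jaw":0.03},{"x":0,"y":0,"z":-0.048,"rx":0,"ry":0,"rz":0,"jaw":0.03},{"x":0,"y":0,"z":-0.048,"rx":0,"ry":0,"rz":0,"jaw":0.03},{"x":0,"y":0,"z":-0.048,"rx":0,"ry":0,"rz":0,"jaw":0.03},{"x":0,"y":0,"z":-0.048,"rx":0,"ry":0,"rz":0,"jaw":0.03},{"x":0,"y":0,"z":-0.02,"rx":0,"ry":0,"rz":5.9,"jaw":0.03},{"x":0,"y":0,"z":0,"rx":0,"ry":0,"rz":5.9,"jaw":0.03},{"x":0,"y":0,"z":0,"rx":0,"ry":0,"rz":5.8,"jaw":0.03},{"x":-0.0105,"y":-0.04,"z":0,"rx":0,"ry":0,"rz":0,"jaw":0.03},{"x":-0.0105,"y":-0.04,"z":0,"rx":0,"ry":0,"rz":0,"jaw":0.03},{"x":-0.0105,"y":-0.04,"z":0,"rx":0,"ry":0,"rz":0,"jaw":0.03}]'

```text
time: 52.35
tool_pos: [0.5516, -0.2385, 0.2981]
ee_rot: [-180.0, 0.1, -6.7]
ft_force: [1.7, 0.3, -1.0]
finger_gap: 0.048
```

Emit:
apply_moves --targets '[{"x":-0.0105,"y":-0.04,"z":0,"rx":0,"ry":0,"rz":0,"jaw":0.03},{"x":-0.0105,"y":-0.04,"z":0,"rx":0,"ry":0,"rz":0,"jaw":0.03},{"x":-0.0105,"y":-0.04,"z":0,"rx":0,"ry":0,"rz":0,"jaw":0.03},{"x":-0.0105,"y":-0.04,"z":0,"rx":0,"ry":0,"rz":0,"jaw":0.03},{"x":-0.0105,"y":-0.04,"z":0,"rx":0,"ry":0,"rz":0,"jaw":0.03},{"x":-0.0105,"y":-0.04,"z":0,"rx":0,"ry":0,"rz":0,"jaw":0.03},{"x":-0.0105,"y":-0.04,"z":0,"rx":0,"ry":0,"rz":0,"jaw":0.03},{"x":-0.0105,"y":-0.04,"z":0,"rx":0,"ry":0,"rz":0,"jaw":0.03},{"x":-0.0105,"y":-0.04,"z":0,"rx":0,"ry":0,"rz":0,"jaw":0.03},{"x":-0.0105,"y":-0.04,"z":0,"rx":0,"ry":0,"rz":0,"jaw":0.03},{"x":-0.0105,"y":-0.039,"z":0,"rx":0,"ry":0,"rz":0,"jaw":0.03},{"x":0,"y":0,"z":0,"rx":0,"ry":0,"rz":0,"jaw":0.03}]'

```text
time: 53.55
tool_pos: [0.4871, 0.2134, 0.2986]
ee_rot: [-179.9, 0.1, -6.4]
ft_force: [0.0, -0.4, -0.9]
finger_gap: 0.0476
```

Emit:
apply_moves --targets '[{"x":0,"y":0,"z":0,"rx":0,"ry":-8.4,"rz":0,"jaw":0.03},{"x":0,"y":0,"z":0,"rx":0,"ry":-8.4,"rz":0,"jaw":0.03},{"x":0,"y":0,"z":0,"rx":0,"ry":-8.3,"rz":0,"jaw":0.03},{"x":0,"y":0,"z":0,"rx":0,"ry":-8.3,"rz":0,"jaw":0.03},{"x":0,"y":0,"z":0,"rx":0,"ry":-8.3,"rz":0,"jaw":0.03},{"x":0,"y":0,"z":0,"rx":0,"ry":-8.3,"rz":0,"jaw":0.03},{"x":0,"y":0,"z":0,"rx":0,"ry":0,"rz":0,"jaw":0.03},{"x":0,"y":0,"z":0,"rx":0,"ry":0,"rz":0,"jaw":0.03},{"x":0,"y":0,"z":0,"rx":0,"ry":0,"rz":0,"jaw":0.03}]'

```text
time: 54.45
tool_pos: [0.488, 0.2095, 0.2996]
ee_rot: [-179.9, 49.8, -6.6]
ft_force: [0.3, 0.5, 0.4]
finger_gap: 0.0477
```

```bash
python3 - <<'E'
from h import *
go([.573,.1989,.1702],-6.6,50)
E
```

```text
t 54.5 pos [0.488  0.2095 0.2996] rot [-179.9   49.8   -6.6] gap 0.0477 F [0.3 0.5 0.4] q [ 14.  36.  80.  16. 112. 109.]
 shift in tool axes now (mm) [154.2   0.9  18. ]
 turn [-0.02 -0.16  0.02]  shift in final axes (mm) [154.2   0.8  17.5]
```

Emit:
apply_moves --targets '[{"x":0,"y":0.001,"z":0.0175,"rx":0,"ry":-0.1,"rz":0,"jaw":0.03},{"x":0.035,"y":0,"z":0,"rx":0,"ry":0,"rz":0,"jaw":0.03},{"x":0.025,"y":0,"z":0,"rx":0,"ry":0,"rz":0,"jaw":0.03},{"x":0.015,"y":0,"z":0,"rx":0,"ry":0,"rz":0,"jaw":0.03},{"x":0.01,"y":0,"z":0,"rx":0,"ry":0,"rz":0,"jaw":0.03},{"x":0.01,"y":0,"z":0,"rx":0,"ry":0,"rz":0,"jaw":0.03},{"x":0,"y":0,"z":0,"rx":0,"ry":0,"rz":0,"jaw":0.03},{"x":0,"y":0,"z":0,"rx":0,"ry":0,"rz":0,"jaw":0.03}]'

```text
time: 55.25
tool_pos: [0.535, 0.2033, 0.215]
ee_rot: [-180.0, 50.1, -6.6]
ft_force: [0.0, 0.1, 0.2]
finger_gap: 0.0478
```

```bash
python3 - <<'E'
from h import *
go([.573,.1989,.1702],-6.6,50)
E
```

```text
t 55.2 pos [0.535  0.2033 0.215 ] rot [-180.    50.1   -6.6] gap 0.0478 F [0.  0.1 0.2] q [ 12.  45.  75.  15. 108. 107.]
 shift in tool axes now (mm) [58.9 -0.  -0.6]
 turn [-0.    0.13  0.01]  shift in final axes (mm) [58.9 -0.  -0.5]
```

Emit:
apply_moves --targets '[{"x":0.012,"y":0,"z":0,"rx":0,"ry":0,"rz":0,"jaw":0.03},{"x":0.012,"y":0,"z":0,"rx":0,"ry":0,"rz":0,"jaw":0.03},{"x":0.012,"y":0,"z":0,"rx":0,"ry":0,"rz":0,"jaw":0.03},{"x":0.012,"y":0,"z":0,"rx":0,"ry":0,"rz":0,"jaw":0.03},{"x":0.007,"y":0,"z":0,"rx":0,"ry":0,"rz":0,"jaw":0.03},{"x":0.003,"y":0,"z":0,"rx":0,"ry":0,"rz":0,"jaw":0.03},{"x":0,"y":0,"z":0,"rx":0,"ry":0,"rz":0,"jaw":0.03}]'

```text
time: 55.95
tool_pos: [0.5721, 0.1988, 0.1694]
ee_rot: [180.0, 50.2, -6.6]
ft_force: [-0.1, -0.5, -0.0]
finger_gap: 0.048
```

Emit:
apply_moves --targets '[{"x":0,"y":0,"z":0,"rx":0,"ry":0,"rz":0,"jaw":0.057},{"x":0,"y":0,"z":0,"rx":0,"ry":0,"rz":0,"jaw":0.057},{"x":0,"y":0,"z":0,"rx":0,"ry":0,"rz":0,"jaw":0.057},{"x":0,"y":0,"z":0,"rx":0,"ry":0,"rz":0,"jaw":0.057},{"x":0,"y":0,"z":0,"rx":0,"ry":0,"rz":0,"jaw":0.057},{"x":-0.008,"y":0,"z":-0.006,"rx":0,"ry":0,"rz":0,"jaw":0.057},{"x":-0.023,"y":0,"z":-0.019,"rx":0,"ry":0,"rz":0,"jaw":0.057},{"x":-0.034,"y":0,"z":-0.028,"rx":0,"ry":0,"rz":0,"jaw":0.057},{"x":-0.034,"y":0,"z":-0.028,"rx":0,"ry":0,"rz":0,"jaw":0.06}]'

```text
time: 56.85
tool_pos: [0.5704, 0.199, 0.2996]
ee_rot: [180.0, 50.2, -6.6]
ft_force: [1.2, 0.1, 0.1]
finger_gap: 0.0601
```

Emit:
apply_moves --targets '[{"x":0,"y":0,"z":0,"rx":0,"ry":8.35,"rz":0,"jaw":0.06},{"x":0,"y":0,"z":0,"rx":0,"ry":8.35,"rz":0,"jaw":0.06},{"x":0,"y":0,"z":0,"rx":0,"ry":8.35,"rz":0,"jaw":0.06},{"x":0,"y":0,"z":0,"rx":0,"ry":8.35,"rz":0,"jaw":0.06},{"x":0,"y":0,"z":0,"rx":0,"ry":8.35,"rz":0,"jaw":0.06},{"x":0,"y":0,"z":0,"rx":0,"ry":8.35,"rz":0,"jaw":0.06},{"x":0,"y":0,"z":0,"rx":0,"ry":0,"rz":-8.2,"jaw":0.06},{"x":0,"y":0,"z":0,"rx":0,"ry":0,"rz":-8.2,"jaw":0.06},{"x":0,"y":0,"z":0,"rx":0,"ry":0,"rz":-8.2,"jaw":0.06},{"x":0,"y":0,"z":0,"rx":0,"ry":0,"rz":-8.2,"jaw":0.06},{"x":0,"y":0,"z":0,"rx":0,"ry":0,"rz":-8.2,"jaw":0.06},{"x":0,"y":0,"z":0,"rx":0,"ry":0,"rz":-8.2,"jaw":0.06}]'

```text
time: 58.05
tool_pos: [0.5706, 0.199, 0.2988]
ee_rot: [-180.0, 0.0, 42.9]
ft_force: [-0.1, -0.3, -0.0]
finger_gap: 0.06
```

Emit:
apply_moves --targets '[{"x":0,"y":0,"z":0,"rx":0,"ry":0,"rz":-8.2,"jaw":0.06},{"x":0,"y":0,"z":0,"rx":0,"ry":0,"rz":-8.2,"jaw":0.06},{"x":0,"y":0,"z":0,"rx":0,"ry":0,"rz":-8.2,"jaw":0.06},{"x":0,"y":0,"z":0,"rx":0,"ry":0,"rz":-8.2,"jaw":0.06},{"x":0,"y":0,"z":0,"rx":0,"ry":0,"rz":-8.2,"jaw":0.06},{"x":0,"y":0,"z":0,"rx":0,"ry":0,"rz":0,"jaw":0.06},{"x":0,"y":0,"z":0,"rx":0,"ry":0,"rz":0,"jaw":0.06}]'

```text
time: 58.75
tool_pos: [0.5707, 0.1991, 0.2985]
ee_rot: [-180.0, -0.0, 83.4]
ft_force: [0.6, -0.1, 0.5]
finger_gap: 0.0599
```

```bash
python3 - <<'E'
from h import *
wsl("top")
go([.4516,.3796,.0236],83.6)
f=cam("wrist")
y=np.radians(-6.6);R=np.array([[np.cos(y),-np.sin(y)],[np.sin(y),np.cos(y)]])
im=f['img'].copy()
for x,yy in[(.012,.033),(.012,-.033),(-.012,.033),(-.012,-.033)]:
    u=proj(f,[*(BX+R@[x,yy]),.15]); cv2.circle(im,tuple(int(round(k)) for k in u),1,(0,0,255),-1)
save('i7',cv2.resize(im[60:300,100:420],(800,600),interpolation=2))
E
```

```text
t 58.8 pos [0.5707 0.199  0.2983] rot [-180.    -0.    83.4] gap 0.0602 F [ 0.4 -0.1 -0.4] q [18. 19. 93.  0. 68. 25.]
 shift in tool axes now (mm) [ 165.6 -138.9  274.9]
 turn [-0.04 -0.01 -0.21]  shift in final axes (mm) [ 166.2 -138.5  274.7]
```

View pics/i7.png

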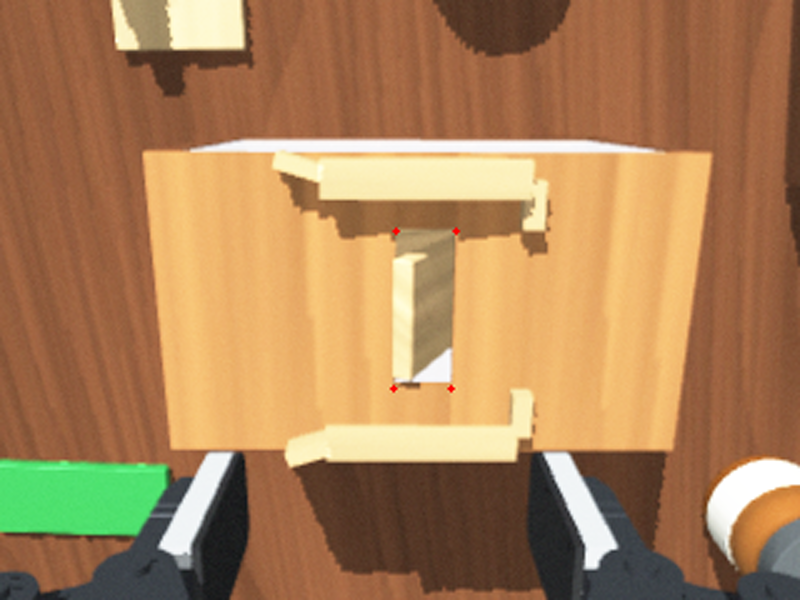

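The projected slot corners match the lid. But the last slat is standing: its bright end shows at (403,315), close to lid height by its apparent size. I check its height.

```bash
python3 - <<'E'
from h import *
f=cam("wrist"); C=-np.array(f['R']).T@f['t']; print('f',f['f'],'C',C, np.round(f['R'],2).tolist())
a=np.array([393,258])/2.5+[100,60];b=np.array([393,382])/2.5+[100,60]
a2=np.array([413,252])/2.5+[100,60];b2=np.array([413,372])/2.5+[100,60]
for z in (.15,.145,.14,.13,.12,.11,.10,.08):
    A,B=cast(f,*a,z),cast(f,*b,z); A2=cast(f,*a2,z)
    print(z,np.linalg.norm(A-B).round(4),np.linalg.norm(A-A2).round(4),np.linalg.norm(cast(f,*a2,z)-cast(f,*b2,z)).round(4))
g=cam("scene"); t=cam("top")
P=proj(g,[.586,.1975,.15]);Q=proj(t,[.586,.1975,.15]);print(P,Q)
k=lambda im,p:cv2.resize(im[int(p[1])-30:int(p[1])+40,int(p[0])-35:int(p[0])+35],(400,400),interpolation=2)
save('i8',np.hstack([k(g['img'],P),cv2.resize(f['img'][120:240,220:340],(400,400),interpolation=2)]))
E
```

```text
f 289.0962835549752 C [0.58016614 0.27589368 0.43353851] [[0.99, -0.11, 0.0], [-0.11, -0.95, 0.3], [-0.03, -0.3, -0.95]]
0.15 0.0526 0.0083 0.0505
0.145 0.0535 0.0084 0.0514
0.14 0.0544 0.0086 0.0523
0.13 0.0563 0.0089 0.0541
0.12 0.0581 0.0091 0.0559
0.11 0.06 0.0094 0.0577
0.1 0.0618 0.0097 0.0594
0.08 0.0655 0.0103 0.063
[296.70912927 217.92861341] [203.29027404 170.8888221 ]
```

View pics/i8.png

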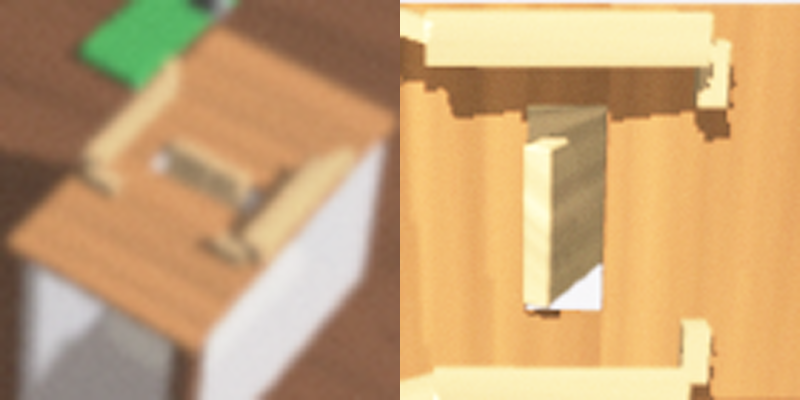

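The end is at about z = 0.15–0.155 and casts a small shadow on the lid. So the slat leans on the slot's near edge and sticks out a few mm. I'll press it down with the closed, tilted fingertips.

Emit:
apply_moves --targets '[{"x":0,"y":0,"z":0,"rx":0,"ry":0,"rz":8.2,"jaw":0.0},{"x":0,"y":0,"z":0,"rx":0,"ry":0,"rz":8.2,"jaw":0.0},{"x":0,"y":0,"z":0,"rx":0,"ry":0,"rz":8.2,"jaw":0.0},{"x":0,"y":0,"z":0,"rx":0,"ry":0,"rz":8.2,"jaw":0.0},{"x":0,"y":0,"z":0,"rx":0,"ry":0,"rz":8.2,"jaw":0.0},{"x":0,"y":0,"z":0,"rx":0,"ry":0,"rz":8.2,"jaw":0.0},{"x":0,"y":0,"z":0,"rx":0,"ry":0,"rz":8.2,"jaw":0.0},{"x":0,"y":0,"z":0,"rx":0,"ry":0,"rz":8.2,"jaw":0.0},{"x":0,"y":0,"z":0,"rx":0,"ry":0,"rz":8.2,"jaw":0.0},{"x":0,"y":0,"z":0,"rx":0,"ry":0,"rz":8.2,"jaw":0.0},{"x":0,"y":0,"z":0,"rx":0,"ry":0,"rz":8.0,"jaw":0.0}]'

```text
time: 60.1
tool_pos: [0.5707, 0.1991, 0.2979]
ee_rot: [180.0, 0.1, -6.8]
ft_force: [-0.6, -0.5, -0.6]
finger_gap: -0.0003
```

Emit:
apply_moves --targets '[{"x":0,"y":0,"z":0,"rx":0,"ry":-8.4,"rz":0,"jaw":0.0},{"x":0,"y":0,"z":0,"rx":0,"ry":-8.4,"rz":0,"jaw":0.0},{"x":0,"y":0,"z":0,"rx":0,"ry":-8.3,"rz":0,"jaw":0.0},{"x":0,"y":0,"z":0,"rx":0,"ry":-8.3,"rz":0,"jaw":0.0},{"x":0,"y":0,"z":0,"rx":0,"ry":-8.3,"rz":0,"jaw":0.0},{"x":0,"y":0,"z":0,"rx":0,"ry":-8.3,"rz":0,"jaw":0.0},{"x":0,"y":0,"z":0,"rx":0,"ry":0,"rz":0,"jaw":0.0},{"x":0,"y":0,"z":0,"rx":0,"ry":0,"rz":0,"jaw":0.0}]'

```text
time: 60.9
tool_pos: [0.5709, 0.1989, 0.2965]
ee_rot: [179.9, 50.0, -6.5]
ft_force: [-0.4, -0.8, 0.4]
finger_gap: -0.0003
```

```bash
python3 - <<'E'
from h import *
go([.5798,.1952,.1756],-6.6,50)
E
```

```text
t 60.9 pos [0.5709 0.1989 0.2965] rot [179.9  50.   -6.5] gap -0.0003 F [-0.4 -0.8  0.4] q [ 12.  43.  67.  15. 118. 109.]
 shift in tool axes now (mm) [98.6  2.5 70.7]
 turn [ 0.16 -0.    0.05]  shift in final axes (mm) [98.6  2.7 70.6]
```

Emit:
apply_moves --targets '[{"x":0.03,"y":0.0025,"z":0.022,"rx":0,"ry":0,"rz":0,"jaw":0.0},{"x":0.03,"y":0,"z":0.022,"rx":0,"ry":0,"rz":0,"jaw":0.0},{"x":0.024,"y":0,"z":0.016,"rx":0,"ry":0,"rz":0,"jaw":0.0},{"x":0.01,"y":0,"z":0.008,"rx":0,"ry":0,"rz":0,"jaw":0.0},{"x":0.0046,"y":0,"z":0.0026,"rx":0,"ry":0,"rz":0,"jaw":0.0},{"x":0,"y":0,"z":0,"rx":0,"ry":0,"rz":0,"jaw":0.0},{"x":0,"y":0,"z":0,"rx":0,"ry":0,"rz":0,"jaw":0.0}]'

```text
time: 61.6
tool_pos: [0.5804, 0.1958, 0.179]
ee_rot: [-179.9, 49.9, -6.3]
ft_force: [0.7, -0.8, 0.7]
finger_gap: -0.0001
```

```bash
python3 - <<'E'
from h import *
go([.5798,.1952,.1596],-6.6,50)
E
```

```text
t 61.6 pos [0.5804 0.1958 0.179 ] rot [-179.9   49.9   -6.3] gap -0.0001 F [ 0.7 -0.8  0.7] q [ 11.  50.  69.  14. 109. 106.]
 shift in tool axes now (mm) [14.5  0.7 12.9]
 turn [ 0.13 -0.13  0.18]  shift in final axes (mm) [14.5  0.7 12.8]
```

Emit:
apply_moves --targets '[{"x":0.0015,"y":0,"z":0.0013,"rx":0,"ry":0,"rz":0,"jaw":0.0},{"x":0.0015,"y":0,"z":0.0013,"rx":0,"ry":0,"rz":0,"jaw":0.0},{"x":0.0015,"y":0,"z":0.0013,"rx":0,"ry":0,"rz":0,"jaw":0.0},{"x":0.0015,"y":0,"z":0.0013,"rx":0,"ry":0,"rz":0,"jaw":0.0},{"x":0.0015,"y":0,"z":0.0013,"rx":0,"ry":0,"rz":0,"jaw":0.0},{"x":0,"y":0,"z":0,"rx":0,"ry":0,"rz":0,"jaw":0.0}]'

```text
time: 62.2
tool_pos: [0.5796, 0.1955, 0.1673]
ee_rot: [-180.0, 50.1, -6.4]
ft_force: [1.4, 0.2, 3.3]
finger_gap: -0.0003
```

Emit:
apply_moves --targets '[{"x":0.0015,"y":0,"z":0.0013,"rx":0,"ry":0,"rz":0,"jaw":0.0},{"x":0.0015,"y":0,"z":0.0013,"rx":0,"ry":0,"rz":0,"jaw":0.0},{"x":0,"y":0,"z":0,"rx":0,"ry":0,"rz":0,"jaw":0.0}]'

```text
time: 62.5
tool_pos: [0.5796, 0.1955, 0.163]
ee_rot: [180.0, 50.0, -6.4]
ft_force: [0.7, -0.8, -1.7]
finger_gap: 0.0004
```

Emit:
apply_moves --targets '[{"x":0.0015,"y":0,"z":0.0013,"rx":0,"ry":0,"rz":0,"jaw":0.0},{"x":0.0015,"y":0,"z":0.0013,"rx":0,"ry":0,"rz":0,"jaw":0.0},{"x":0,"y":0,"z":0,"rx":0,"ry":0,"rz":0,"jaw":0.0}]'

```text
time: 62.8
tool_pos: [0.5789, 0.1955, 0.1584]
ee_rot: [180.0, 50.1, -6.4]
ft_force: [-0.3, 0.2, -0.8]
finger_gap: -0.0004
```

Emit:
apply_moves --targets '[{"x":0.0015,"y":0,"z":0.0013,"rx":0,"ry":0,"rz":0,"jaw":0.0},{"x":0,"y":0,"z":0,"rx":0,"ry":0,"rz":0,"jaw":0.0},{"x":0,"y":0,"z":0,"rx":0,"ry":0,"rz":0,"jaw":0.0}]'

```text
time: 63.1
tool_pos: [0.5793, 0.1956, 0.157]
ee_rot: [180.0, 50.1, -6.4]
ft_force: [0.3, -0.5, -0.7]
finger_gap: -0.0
```

Emit:
apply_moves --targets '[{"x":-0.008,"y":0,"z":-0.006,"rx":0,"ry":0,"rz":0,"jaw":0.0},{"x":-0.024,"y":0,"z":-0.02,"rx":0,"ry":0,"rz":0,"jaw":0.0},{"x":-0.034,"y":0,"z":-0.028,"rx":0,"ry":0,"rz":0,"jaw":0.0},{"x":-0.034,"y":0,"z":-0.028,"rx":0,"ry":0,"rz":0,"jaw":0.0},{"x":0,"y":0,"z":0,"rx":0,"ry":8.35,"rz":0,"jaw":0.03},{"x":0,"y":0,"z":0,"rx":0,"ry":8.35,"rz":0,"jaw":0.05},{"x":0,"y":0,"z":0,"rx":0,"ry":8.35,"rz":0,"jaw":0.05},{"x":0,"y":0,"z":0,"rx":0,"ry":8.35,"rz":0,"jaw":0.05},{"x":0,"y":0,"z":0,"rx":0,"ry":8.35,"rz":0,"jaw":0.05},{"x":0,"y":0,"z":0,"rx":0,"ry":8.35,"rz":0,"jaw":0.05}]'

```text
time: 64.1
tool_pos: [0.5784, 0.1958, 0.2887]
ee_rot: [-179.9, -0.5, -6.4]
ft_force: [-1.3, -0.5, -0.6]
finger_gap: 0.05
```

```bash
python3 - <<'E'
from h import *
go([.4516,.3796,.20],83.6)
f=cam("wrist"); g=cam("scene")
k=lambda im,p,r:cv2.resize(im[int(p[1])-r:int(p[1])+r,int(p[0])-r:int(p[0])+r],(400,400),interpolation=2)
p=proj(f,[.586,.1975,.15]); print(p)
save('i9',np.hstack([k(g['img'],(297,222),36),k(f['img'],p,60)]))
E
```

```text
t 64.1 pos [0.5784 0.1958 0.2887] rot [-179.9   -0.5   -6.4] gap 0.05 F [-1.3 -0.5 -0.6] q [ 18.  20.  93.  -0.  67. 114.]
 shift in tool axes now (mm) [-147.3 -168.3   87.6]
 turn [  0.33  -0.49 -90.  ]  shift in final axes (mm) [ 168.5 -146.5   88.7]
[253.19279424 181.76246577]
```

View pics/i9.png

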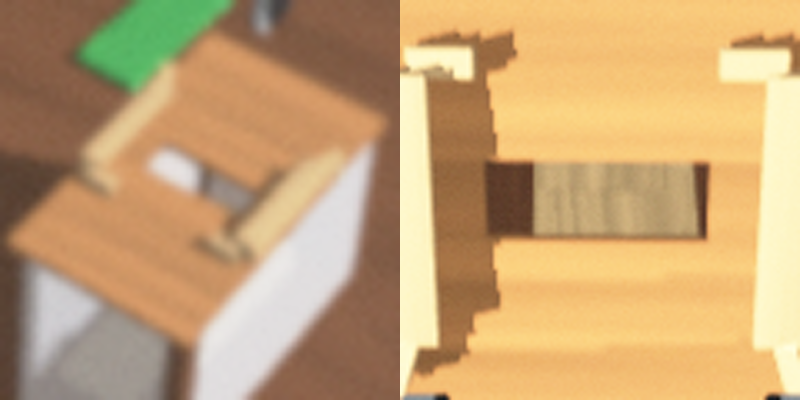

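The slot is clear: the slat has dropped below the lid and nothing casts a shadow on it. Now back to the shutter, at the pose where I released it.

Emit:
apply_moves --targets '[{"x":0,"y":0,"z":0,"rx":0.3,"ry":-0.4,"rz":-8.2,"jaw":0.05},{"x":0,"y":0,"z":0,"rx":0,"ry":0,"rz":-8.2,"jaw":0.05},{"x":0,"y":0,"z":0,"rx":0,"ry":0,"rz":-8.2,"jaw":0.05},{"x":0,"y":0,"z":0,"rx":0,"ry":0,"rz":-8.2,"jaw":0.05},{"x":0,"y":0,"z":0,"rx":0,"ry":0,"rz":-8.2,"jaw":0.05},{"x":0,"y":0,"z":0,"rx":0,"ry":0,"rz":-8.2,"jaw":0.05},{"x":0,"y":0,"z":0,"rx":0,"ry":0,"rz":-8.2,"jaw":0.05},{"x":0,"y":0,"z":0,"rx":0,"ry":0,"rz":-8.2,"jaw":0.05},{"x":0,"y":0,"z":0,"rx":0,"ry":0,"rz":-8.2,"jaw":0.05},{"x":0,"y":0,"z":0,"rx":0,"ry":0,"rz":-8.2,"jaw":0.05},{"x":0,"y":0,"z":0,"rx":0,"ry":0,"rz":-8.0,"jaw":0.05}]'

```text
time: 65.3
tool_pos: [0.5785, 0.1957, 0.2869]
ee_rot: [-179.5, -0.3, 83.9]
ft_force: [0.3, 0.5, 0.0]
finger_gap: 0.0502
```

Emit:
apply_moves --targets '[{"x":0.034,"y":-0.0293,"z":0,"rx":0,"ry":0,"rz":0,"jaw":0.05},{"x":0.034,"y":-0.0293,"z":0,"rx":0,"ry":0,"rz":0,"jaw":0.05},{"x":0.034,"y":-0.0293,"z":0,"rx":0,"ry":0,"rz":0,"jaw":0.05},{"x":0.034,"y":-0.0293,"z":0,"rx":0,"ry":0,"rz":0,"jaw":0.05},{"x":0.033,"y":-0.0293,"z":0,"rx":0,"ry":0,"rz":0,"jaw":0.05},{"x":0,"y":0,"z":0.04,"rx":0,"ry":0,"rz":0,"jaw":0.05},{"x":0,"y":0,"z":0.04,"rx":0,"ry":0,"rz":0,"jaw":0.05},{"x":0,"y":0,"z":0.03,"rx":0,"ry":0,"rz":0,"jaw":0.05},{"x":0,"y":0,"z":0,"rx":0,"ry":0,"rz":0,"jaw":0.05},{"x":0,"y":0,"z":0,"rx":0,"ry":0,"rz":0,"jaw":0.05}]'

```text
time: 66.3
tool_pos: [0.4512, 0.3808, 0.1786]
ee_rot: [-179.5, -0.2, 83.6]
ft_force: [0.1, 0.5, 0.5]
finger_gap: 0.0502
```

```bash
python3 - <<'E'
from h import *
go([.4516,.3796,.0236],83.6)
f=cam("top"); hsv=cv2.cvtColor(f['img'],cv2.COLOR_BGR2HSV)
f=cam("wrist"); hsv=cv2.cvtColor(f['img'],cv2.COLOR_BGR2HSV)
m=((hsv[...,2]>110)&(hsv[...,0]>14)&(hsv[...,0]<35)&(hsv[...,1]>35)&(hsv[...,1]<130)).astype(np.uint8)
for c in cv2.findContours(m,cv2.RETR_EXTERNAL,cv2.CHAIN_APPROX_NONE)[0]:
    if cv2.contourArea(c)<300: continue
    P=np.array([cast(f,u,v,0.008)[:2] for u,v in c[:,0]],np.float32); r=cv2.minAreaRect(P); print(np.round(r[0],4),np.round(r[1],3),round(r[2],1))
E
```

```text
t 66.3 pos [0.4512 0.3808 0.1786] rot [-179.5   -0.2   83.6] gap 0.0502 F [0.1 0.5 0.5] q [ 39.  26. 100.   1.  54.  45.]
 shift in tool axes now (mm) [ -1.8   1.7 155. ]
 turn [-0.46 -0.22 -0.03]  shift in final axes (mm) [ -1.2   0.5 155. ]
[0.4769 0.373 ] [0.1   0.071] 83.7
[0.4854 0.5179] [0.062 0.103] 83.5
```

Emit:
apply_moves --targets '[{"x":-0.001,"y":0.0005,"z":0.03,"rx":-0.46,"ry":-0.2,"rz":0,"jaw":0.05},{"x":0,"y":0,"z":0.04,"rx":0,"ry":0,"rz":0,"jaw":0.05},{"x":0,"y":0,"z":0.035,"rx":0,"ry":0,"rz":0,"jaw":0.05},{"x":0,"y":0,"z":0.025,"rx":0,"ry":0,"rz":0,"jaw":0.05},{"x":0,"y":0,"z":0.015,"rx":0,"ry":0,"rz":0,"jaw":0.05},{"x":0,"y":0,"z":0.009,"rx":0,"ry":0,"rz":0,"jaw":0.05},{"x":0,"y":0,"z":0,"rx":0,"ry":0,"rz":0,"jaw":0.05},{"x":0,"y":0,"z":0,"rx":0,"ry":0,"rz":0,"jaw":0.03},{"x":0,"y":0,"z":0,"rx":0,"ry":0,"rz":0,"jaw":0.0},{"x":0,"y":0,"z":0,"rx":0,"ry":0,"rz":0,"jaw":0.0},{"x":0,"y":0,"z":0,"rx":0,"ry":0,"rz":0,"jaw":0.0},{"x":0,"y":0,"z":0,"rx":0,"ry":0,"rz":0,"jaw":0.0}]'

```text
time: 67.6
tool_pos: [0.4518, 0.3805, 0.0256]
ee_rot: [179.8, -0.2, 83.6]
ft_force: [-0.5, -0.4, 6.9]
finger_gap: 0.0129
```

```bash
python3 - <<'E'
from h import *
go([.4516,.3796,.0236],83.6)
E
```

```text
t 67.6 pos [0.4518 0.3805 0.0256] rot [179.8  -0.2  83.6] gap 0.0129 F [-0.5 -0.4  6.9] q [ 39.  39. 103.  -0.  37.  45.]
 shift in tool axes now (mm) [-0.9 -0.1  2. ]
 turn [ 0.18 -0.17 -0.  ]  shift in final axes (mm) [-0.9 -0.1  2. ]
```

Emit:
apply_moves --targets '[{"x":0,"y":0,"z":-0.02,"rx":0,"ry":0,"rz":0,"jaw":0.0},{"x":0,"y":0,"z":-0.045,"rx":0,"ry":0,"rz":0,"jaw":0.0},{"x":0,"y":0,"z":-0.045,"rx":0,"ry":0,"rz":0,"jaw":0.0},{"x":0,"y":0,"z":-0.045,"rx":0,"ry":0,"rz":0,"jaw":0.0},{"x":0,"y":0,"z":-0.035,"rx":0,"ry":0,"rz":0,"jaw":0.0},{"x":-0.032,"y":0.0046,"z":0,"rx":0,"ry":0,"rz":0,"jaw":0.0},{"x":-0.032,"y":0.0046,"z":0,"rx":0,"ry":0,"rz":0,"jaw":0.0},{"x":-0.032,"y":0.0046,"z":0,"rx":0,"ry":0,"rz":0,"jaw":0.0},{"x":-0.032,"y":0.0046,"z":0,"rx":0,"ry":0,"rz":0,"jaw":0.0},{"x":-0.032,"y":0.0046,"z":0,"rx":0,"ry":0,"rz":0,"jaw":0.0},{"x":0,"y":0,"z":0,"rx":0,"ry":0,"rz":0,"jaw":0.0},{"x":0,"y":0,"z":0,"rx":0,"ry":0,"rz":0,"jaw":0.0}]'

```text
time: 68.8
tool_pos: [0.4558, 0.2175, 0.2145]
ee_rot: [179.9, -0.1, 83.5]
ft_force: [-0.3, 0.2, -1.0]
finger_gap: 0.0129
```

```bash
python3 - <<'E'
from h import *
go([.4566,.2188,.1766],83.5)
E
```

```text
t 68.8 pos [0.4558 0.2175 0.2145] rot [ 1.799e+02 -1.000e-01  8.350e+01] gap 0.0129 F [-0.3  0.2 -1. ] q [ 24.  16. 110.   0.  54.  31.]
 shift in tool axes now (mm) [ 1.3  0.6 37.9]
 turn [ 0.12 -0.1   0.  ]  shift in final axes (mm) [ 1.3  0.7 37.9]
```

Emit:
apply_moves --targets '[{"x":0.001,"y":0.0,"z":0.02,"rx":0,"ry":0,"rz":0,"jaw":0.0},{"x":0,"y":0,"z":0.012,"rx":0,"ry":0,"rz":0,"jaw":0.0},{"x":0,"y":0,"z":0.004,"rx":0,"ry":0,"rz":0,"jaw":0.0},{"x":0,"y":0,"z":0,"rx":0,"ry":0,"rz":0,"jaw":0.0},{"x":0,"y":0,"z":0,"rx":0,"ry":0,"rz":0,"jaw":0.0}]'

```text
time: 69.3
tool_pos: [0.456, 0.2195, 0.1782]
ee_rot: [179.9, -0.1, 83.6]
ft_force: [-0.1, 0.0, -1.4]
finger_gap: 0.0133
```

Emit:
apply_moves --targets '[{"x":0,"y":0,"z":0.001,"rx":0,"ry":0,"rz":0,"jaw":0.0},{"x":0,"y":0,"z":0.001,"rx":0,"ry":0,"rz":0,"jaw":0.0},{"x":0,"y":0,"z":0,"rx":0,"ry":0,"rz":0,"jaw":0.0},{"x":0,"y":0,"z":0,"rx":0,"ry":0,"rz":0,"jaw":0.0}]'

```text
time: 69.7
tool_pos: [0.4559, 0.2191, 0.1762]
ee_rot: [179.9, -0.1, 83.6]
ft_force: [-0.5, 0.3, -1.9]
finger_gap: 0.013
```

Emit:
apply_moves --targets '[{"x":0,"y":0.006,"z":0,"rx":0,"ry":0,"rz":0,"jaw":0.0},{"x":0,"y":0.006,"z":0,"rx":0,"ry":0,"rz":0,"jaw":0.0},{"x":0,"y":0.006,"z":0,"rx":0,"ry":0,"rz":0,"jaw":0.0},{"x":0,"y":0.006,"z":0,"rx":0,"ry":0,"rz":0,"jaw":0.0},{"x":0,"y":0.005,"z":0,"rx":0,"ry":0,"rz":0,"jaw":0.0},{"x":0,"y":0,"z":0,"rx":0,"ry":0,"rz":0,"jaw":0.0}]'

```text
time: 70.3
tool_pos: [0.4856, 0.2158, 0.1761]
ee_rot: [179.9, -0.1, 83.6]
ft_force: [-0.6, -0.1, -1.0]
finger_gap: 0.0127
```

Emit:
apply_moves --targets '[{"x":0,"y":0.005,"z":0,"rx":0,"ry":0,"rz":0,"jaw":0.0},{"x":0,"y":0.005,"z":0,"rx":0,"ry":0,"rz":0,"jaw":0.0},{"x":0,"y":0.005,"z":0,"rx":0,"ry":0,"rz":0,"jaw":0.0},{"x":0,"y":0.005,"z":0,"rx":0,"ry":0,"rz":0,"jaw":0.0},{"x":0,"y":0,"z":0,"rx":0,"ry":0,"rz":0,"jaw":0.0}]'

```text
time: 70.8
tool_pos: [0.5054, 0.2136, 0.1762]
ee_rot: [179.9, -0.1, 83.6]
ft_force: [-0.6, 0.1, -1.9]
finger_gap: 0.0129
```

Entering freely (under 2 N). Continue.

Emit:
apply_moves --targets '[{"x":0,"y":0.006,"z":0,"rx":0,"ry":0,"rz":0,"jaw":0.0},{"x":0,"y":0.006,"z":0,"rx":0,"ry":0,"rz":0,"jaw":0.0},{"x":0,"y":0.006,"z":0,"rx":0,"ry":0,"rz":0,"jaw":0.0},{"x":0,"y":0.006,"z":0,"rx":0,"ry":0,"rz":0,"jaw":0.0},{"x":0,"y":0.006,"z":0,"rx":0,"ry":0,"rz":0,"jaw":0.0},{"x":0,"y":0.006,"z":0,"rx":0,"ry":0,"rz":0,"jaw":0.0},{"x":0,"y":0.005,"z":0,"rx":0,"ry":0,"rz":0,"jaw":0.0},{"x":0,"y":0,"z":0,"rx":0,"ry":0,"rz":0,"jaw":0.0}]'

```text
time: 71.6
tool_pos: [0.5461, 0.209, 0.1762]
ee_rot: [179.9, -0.1, 83.6]
ft_force: [0.1, -0.3, -1.3]
finger_gap: 0.0129
```

Emit:
apply_moves --targets '[{"x":0,"y":0.003,"z":0,"rx":0,"ry":0,"rz":0,"jaw":0.0},{"x":0,"y":0.003,"z":0,"rx":0,"ry":0,"rz":0,"jaw":0.0},{"x":0,"y":0.002,"z":0,"rx":0,"ry":0,"rz":0,"jaw":0.0},{"x":0,"y":0,"z":0,"rx":0,"ry":0,"rz":0,"jaw":0.0}]'

```text
time: 72.0
tool_pos: [0.5535, 0.2082, 0.1763]
ee_rot: [179.9, -0.1, 83.6]
ft_force: [-0.1, -0.5, -1.5]
finger_gap: 0.0134
```

Emit:
apply_moves --targets '[{"x":0,"y":0.001,"z":0,"rx":0,"ry":0,"rz":0,"jaw":0.0},{"x":0,"y":0.001,"z":0,"rx":0,"ry":0,"rz":0,"jaw":0.0},{"x":0,"y":0.001,"z":0,"rx":0,"ry":0,"rz":0,"jaw":0.0},{"x":0,"y":0,"z":0,"rx":0,"ry":0,"rz":0,"jaw":0.0}]'

```text
time: 72.4
tool_pos: [0.5564, 0.2078, 0.1762]
ee_rot: [179.9, -0.1, 83.6]
ft_force: [-0.2, 0.2, -1.7]
finger_gap: 0.0133
```

Emit:
apply_moves --targets '[{"x":0,"y":0.001,"z":0,"rx":0,"ry":0,"rz":0,"jaw":0.0},{"x":0,"y":0.001,"z":0,"rx":0,"ry":0,"rz":0,"jaw":0.0},{"x":0,"y":0,"z":0,"rx":0,"ry":0,"rz":0,"jaw":0.0},{"x":0,"y":0,"z":0,"rx":0,"ry":0,"rz":0,"jaw":0.0}]'

```text
time: 72.8
tool_pos: [0.5582, 0.2076, 0.1762]
ee_rot: [179.9, -0.1, 83.6]
ft_force: [0.1, -0.1, -1.8]
finger_gap: 0.0131
```

No stop contact yet. Continue in 1 mm steps.

Emit:
apply_moves --targets '[{"x":0,"y":0.001,"z":0,"rx":0,"ry":0,"rz":0,"jaw":0.0},{"x":0,"y":0.001,"z":0,"rx":0,"ry":0,"rz":0,"jaw":0.0},{"x":0,"y":0,"z":0,"rx":0,"ry":0,"rz":0,"jaw":0.0}]'

```text
time: 73.1
tool_pos: [0.5604, 0.2074, 0.1762]
ee_rot: [179.9, -0.1, 83.6]
ft_force: [0.6, 0.0, -1.6]
finger_gap: 0.013
```

Emit:
apply_moves --targets '[{"x":0,"y":0.001,"z":0,"rx":0,"ry":0,"rz":0,"jaw":0.0},{"x":0,"y":0.001,"z":0,"rx":0,"ry":0,"rz":0,"jaw":0.0},{"x":0,"y":0,"z":0,"rx":0,"ry":0,"rz":0,"jaw":0.0}]'

```text
time: 73.4
tool_pos: [0.5624, 0.2071, 0.1762]
ee_rot: [179.9, -0.1, 83.6]
ft_force: [0.1, -0.0, -1.2]
finger_gap: 0.013
```

Emit:
apply_moves --targets '[{"x":0,"y":0.001,"z":0,"rx":0,"ry":0,"rz":0,"jaw":0.0},{"x":0,"y":0.0005,"z":0,"rx":0,"ry":0,"rz":0,"jaw":0.0},{"x":0,"y":0,"z":0,"rx":0,"ry":0,"rz":0,"jaw":0.0}]'

```text
time: 73.7
tool_pos: [0.5628, 0.2071, 0.176]
ee_rot: [-180.0, -0.1, 83.6]
ft_force: [-4.4, 1.4, 1.1]
finger_gap: 0.0135
```

Emit:
apply_moves --targets '[{"x":0,"y":0.001,"z":0,"rx":0,"ry":0,"rz":0,"jaw":0.0},{"x":0,"y":0.0005,"z":0,"rx":0,"ry":0,"rz":0,"jaw":0.0},{"x":0,"y":0,"z":0,"rx":0,"ry":0,"rz":0,"jaw":0.0}]'

```text
time: 74.0
tool_pos: [0.563, 0.2072, 0.1759]
ee_rot: [-179.8, -0.1, 83.6]
ft_force: [-10.6, 2.4, 3.3]
finger_gap: 0.0129
```

The stops hold it (10 N at x = 0.563). Release and rise straight up.

Emit:
apply_moves --targets '[{"x":0,"y":-0.001,"z":0.0005,"rx":0,"ry":0,"rz":0,"jaw":0.0},{"x":0,"y":0,"z":0,"rx":0,"ry":0,"rz":0,"jaw":0.025},{"x":0,"y":0,"z":0,"rx":0,"ry":0,"rz":0,"jaw":0.05},{"x":0,"y":0,"z":0,"rx":0,"ry":0,"rz":0,"jaw":0.05},{"x":0,"y":0,"z":0,"rx":0,"ry":0,"rz":0,"jaw":0.05},{"x":0,"y":0,"z":-0.01,"rx":0,"ry":0,"rz":0,"jaw":0.05},{"x":0,"y":0,"z":-0.03,"rx":0,"ry":0,"rz":0,"jaw":0.05},{"x":0,"y":0,"z":-0.04,"rx":0,"ry":0,"rz":0,"jaw":0.05},{"x":0,"y":0,"z":-0.045,"rx":0,"ry":0,"rz":0,"jaw":0.06},{"x":0,"y":0,"z":0,"rx":0,"ry":0,"rz":0,"jaw":0.06},{"x":0,"y":0,"z":0,"rx":0,"ry":0,"rz":0,"jaw":0.06}]'

```text
time: 75.1
tool_pos: [0.5646, 0.2069, 0.3027]
ee_rot: [179.7, -0.2, 83.6]
ft_force: [-0.5, -0.1, -0.5]
finger_gap: 0.0595
```

```bash
python3 - <<'E'
from h import *
go([.5,.2,.3],83.6)
f=cam("wrist"); g=cam("top")['img'];s=cam("scene")['img']
a=cv2.resize(f['img'][60:260,120:400],(800,571)[:0] or (420,300),interpolation=2)
b=cv2.resize(s[140:300,190:400],(380,300),interpolation=2)
c=cv2.resize(g[90:280,130:460],(521,300),interpolation=2)
d=cv2.resize(s[100:340,100:330],(279,300),interpolation=2)
save('fin',np.vstack([np.hstack([a,b]),np.hstack([c,d])]))
E
```

```text
t 75.1 pos [0.5646 0.2069 0.3027] rot [179.7  -0.2  83.6] gap 0.0595 F [-0.5 -0.1 -0.5] q [19. 18. 93.  0. 68. 25.]
 shift in tool axes now (mm) [-14.1 -63.4   2.3]
 turn [ 0.27 -0.15 -0.  ]  shift in final axes (mm) [-14.1 -63.4   2.7]
```

View pics/fin.png

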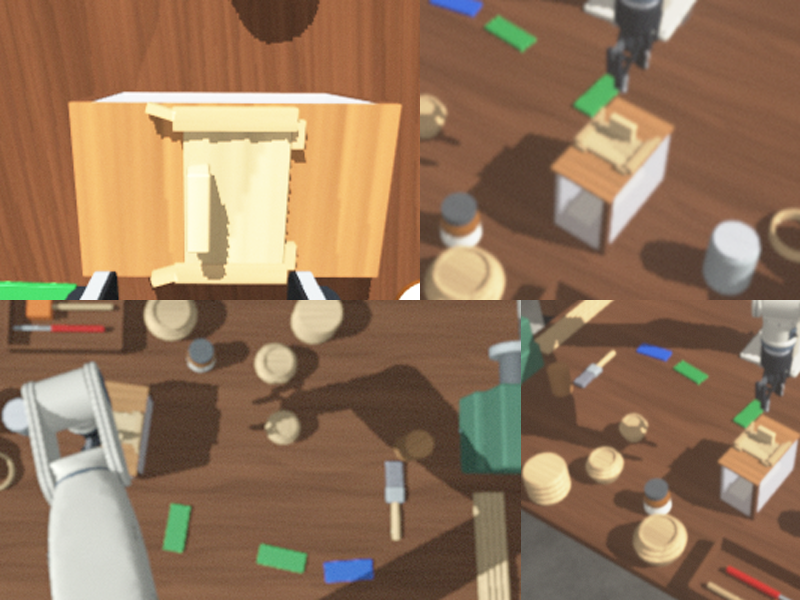

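The final picture shows the shutter under the rails against both stops at (298,130) and (290,255), covering the slot. No slats remain on the table and the other things are in place.

```bash
python3 -c "
from rig import *
print(job_done())"
```

```text
the job is handed in; nothing more can be done
None
```

The job is done and handed in at about 75 s. I drew the shutter out and laid it flat on the table. All five natural slats went through the slot at a 50° dip, and then I slid the shutter back home.

- **Final checks:** The shutter met both stops (about 10 N at the wrist) and covers the slot. The last picture shows no slats left on the table. The look-alikes, bowls, jar and other things appear where they stood.
- **Slat B:** On the first try at the second slat a finger landed on its edge, because I had read the arm's pose before it settled. Wrist force peaked around 72 N, under the 120 N limit. I backed off, re-measured and gripped it cleanly.
- **Last slat:** It first jammed leaning on the slot's edge, a few mm proud of the lid. I pressed it down with the closed fingertips (about 3 N) and it dropped below the lid. From its apparent width it may be leaning only about 10 mm under the lid, not lying flat. Its depth could not be measured precisely.
- **Shutter position:** It went about 7 mm further in than where I first gripped it. That earlier reading did not agree with the box geometry, so I relied on the contact with the stops.

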